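Shut the coffee tins, then put the washed coasters and spoons away

TASK

The coasters and spoons have just been washed and are still wet, so first screw the captive caps of both tins fully home, before lifting any of them. Then slide every coaster up out of the steel drying rack and stand it upright in a slot of the dark wooden caddy, down on its floor, and lay every spoon level in the black steel spoon rest, middle over the rest, its handle down in a notch of both uprights. Leave the tins shut, and the two cups and the glass saucer where they are.

Things in the scene. Friction and masses are not known exactly. Their poses are not given: they have to be found in the camera images.
- tin_a: one of two like fixed upright tins, brushed aluminium, 80 mm across, 95 mm tall, in a steel screw cap; origin at the centre of the underside, z up. Any of the three far places may hold it.
- tin_b: the other such tin, same size, same origin
- tin_a_cap (a joint): rad the captive cap of tin_a is unscrewed: 0 is fully home against a stop; grows as it turns anticlockwise seen from above about the tin's axis, to at most 3.0. It rises 3 mm per rad and stays where left (0.12 N m friction). A 68 mm disc 8 mm high, on it a round ribbed grip 54 mm across, 34 mm high; home, the dark tab on the rim meets the dark mark on the shoulder.
- tin_b_cap (a joint): the same for tin_b
- tin_a_cap_top (a point): centre of the top face of tin_a's cap; 137 mm above the counter when home; the round grip is the 34 mm below it
- tin_b_cap_top (a point): the same for tin_b
- drying_rack: fixed steel drying rack, 150 mm (its x) by 104 mm (its y), wire sides up to 37 mm high at y = +-47.5 mm; origin at the centre of the underside, z up. Three slots at x = -45, 0, +45 mm, each 13 mm wide (x) and 88 mm long (y) between 4 mm plates that reach up to 40 mm; slot floor at z = 6 mm. At the left or the right.
- caddy: fixed dark wooden caddy, 150 mm (its x) by 104 mm (its y), wooden sides up to 42 mm high at y = +-47.5 mm; origin at the centre of the underside, z up. Same three slots: x = -45, 0, +45 mm, 13 mm wide (x), 88 mm long (y), plates up to 40 mm, floor at z = 6 mm. Empty at the start; on the other side from the drying rack.
- spoon_rest: fixed black steel spoon rest, 110 mm (its x) by 116 mm (its y); origin at the centre of the underside, z up. Two upright plates 6 mm thick at x = -45 and +45 mm, each with two notches 20 mm wide at y = -30 and +30 mm; notch floors at z = 50 mm, prong tops 74 mm. A spoon lies along x, handle in a notch of both plates. At a far place, in line with the tins.
- spoon0: long steel spoon lying flat, 200 mm along its x, 90 g; straight handle 12 mm wide (y) and 10 mm high from x = -100 to +65 mm, dished bowl 40 mm across centred at x = +80 mm, 10 mm high; origin on the underside near its centre of mass; z up. May be absent.
- spoon1: another such spoon; may be absent
- coaster0: square-cornered wooden coaster standing on edge in a slot of the drying rack: 7 mm thick (its x), 80 mm wide (its y), 90 mm tall (its z), 60 g; origin at the centre of its lower edge. It may lean up to 0.15 rad in a slot. May be absent.
- coaster1: square-cornered wooden coaster standing on edge in a slot of the drying rack: 7 mm thick (its x), 80 mm wide (its y), 90 mm tall (its z), 60 g; origin at the centre of its lower edge. It may lean up to 0.15 rad in a slot. May be absent.
- coaster2: square-cornered wooden coaster standing on edge in a slot of the drying rack: 7 mm thick (its x), 80 mm wide (its y), 90 mm tall (its z), 60 g; origin at the centre of its lower edge. It may lean up to 0.15 rad in a slot. May be absent.
- cup0: white ceramic cup, 76 mm across, 65 mm tall; not part of the job, leave it where it is; origin at the centre of its underside
- cup1: another such cup; not part of the job, leave it where it is; origin at the centre of its underside
- saucer: small glass saucer, 70 mm across, 12 mm high; not part of the job, leave it where it is; origin at the centre of its underside
Not all that is in view belongs to the job. What is shaped like the tin_a but green is not meant.

How it is judged:
By the outcome, as a careful person would: the job done as asked, in the order asked, and still so for the second after the job is handed in, with the robot touching nothing.
Of coaster0, coaster1, coaster2 only 2 to 3 are there at a start; the rules pass over those that are not, and their reading is None.
Of spoon0, spoon1 only 1 to 2 are there at a start; the rules pass over those that are not, and their reading is None.
At some moment in a run one of spoon0, spoon1 may be knocked a few centimetres aside while the robot is not near it.
It also fails if it takes over 210 s, if anything falls off the work surface, if the arm or the gripper's body presses on something with over 40 N, if the wrist force passes 120 N, or if a joint passes its speed limit or range.

ROBOT

A 7-joint arm with a two-finger parallel gripper is mounted at the origin on the work surface. World frame = base frame: x ahead of the robot, y to its left, z up, the work surface at z = 0. Lengths are in m, angles in rad, forces in N, time in s.
With the tool pointing down it reaches from about 0.4 to 0.85 m from the base axis. Payload 10.4 kg.
Tool frame: the origin (TCP) lies at the very end of the fingers, on their centre line; the grasp point (between the pads) lies 19 mm behind it; z points along the fingers, y is the direction in which the jaws open and shut (so a half turn about z gives the same grasp; the last joint's range is limited). The gripper opens to 87 mm and grips with 3 to 60 N. Pads are 19 mm wide; open, the fingers measure 117 mm over their backs; the gripper's body (75 mm by 190 mm) begins 51 mm behind the grasp point.
Start: joints at [1.104, 0.332, -0.065, 1.46, 0.022, 1.35, -0.088], TCP at [0.268, -0.564, 0.223] pointing down, gripper open.
Joint ranges: [-2.6, 2.6], [-0.5, 2.12], [-1.47, 1.34], [0.16, 2.42], [-1.27, 4.41], [0.06, 2.06], [-2.6, 2.6]. Speed limits (rad/s): [2.22, 2.22, 2.79, 2.79, 3.14, 3.14, 3.14].

INTERFACE

Orientations are given as a unit quaternion [x, y, z, w].
In Python, from bench import read_state, imaging, r gives the robot as it stands. The module is installed in compiled form; this text tells all that it offers.
- The arm moves only by the tool move_arm, never from a script. Its argument "series" is a list of rows, each a list of 4 numbers: the shift along the tool's x, y, z in m, then the turn about the tool's z in rad. In form: [[x, y, z, roll], ...]. A call has 1 to 20 rows; each row is the pose to reach, as a shift and turn from the pose commanded when the call began, along the tool's axes at that moment; what a row does not reach only later rows make up. A row lasts 1/10 s, in which the tool goes at most 50 mm and 8.59 degrees, less where a joint would pass 70% of its speed; a pose out of reach is approached as far as the arm can. A call with a gripper value outside its range is refused whole. "claw" is the gripper's target within -1 to 1 (fully open at 1, half-way at 0, shut at -1), set as the call begins (left out, the last holds). The fingers move at their own pace and stop on an object; "newtons" is the grip in N (left out, the last holds). Time passes only in rows, so rows that repeat a pose let the fingers close. It gives the time, the measured TCP pose, the force and the opening at its end, in the units of the state.
- read_state(): the state, without advancing time (a new reading comes with each control period).
- imaging.camera(name): name is "side" or "top" or "wrist"; returns (picture, depth): 480x640x3 uint8, red, green, blue; 480x640 float32, m along the optical axis (not along the pixel's ray), 0 where there is no reading.
- imaging.get_calibration(name): a dict with "camera_matrix" (3x3 intrinsics, pixels), "R" (3x3) and "t" (3): a world point X has camera coordinates R X + t. Camera axes: x right, y down, z forward; pixel columns grow to the right and rows downward; lengths in m; the calibration is good to about 2 mm. The wrist camera is an equidistant fisheye: a pixel r from the principal point sees the ray r / f radians off the axis. A picture is of the moment at which its call begins: read the wrist's pose just before it. get_calibration takes no time and is no camera call; for the wrist camera it gives the pose at the moment of the call.
- r.close_job(): hands the job in, once; it reports no verdict.
The state is a dict: "time": time; "joint_positions": joint angles; "joint_vel": joint speeds; "joint_torque": joint torques, N m; "ee_pos": TCP position; "eef_rot": TCP orientation; "ft_force": force on the tool from outside, world axes, zero at the start; "torque": the same for the moment, N m; "width": finger opening in m.
Only numpy, scipy, OpenCV 4.12 (cv2) and the standard library are available. Lean on these libraries where they do the work, as an engineer would, in place of code of your own. Each camera call takes 0.05 s, during which the arm holds its last target.

## Working session

There is one attempt and no reset: what is moved stays moved. The work goes in short steps, Python scripts to look and compute and a tool call to move; the robot and the scene stay as the last step left them, time stands still between calls to the robot, and variables do not carry over. Pictures are saved under pics/ and viewed, and the job is handed in when it is done.

Besides the shell and the picture viewer there is one more tool, called after "Request:" as a command line: name --pt "numbers of a row" for each row, then --argument value for the rest. move_arm: Moves the arm, as the interface text tells. Its arguments: {"type":"object","properties":{"series":{"type":"array","items":{"type":"array","items":{"type":"number"}}},"claw":{"type":"number"},"newtons":{"type":"number"}},"required":["series"]}

```bash
mkdir -p pics
python3 - <<'E'
from bench import read_state, imaging, r
import cv2,numpy as np
s=read_state(); print({k:np.round(v,3) for k,v in s.items()})
for n in ["side","top","wrist"]:
    c=imaging.get_calibration(n); print(n,{k:np.round(v,4).tolist() for k,v in c.items() if k in("camera_matrix","R","t")})
    p,d=imaging.camera(n); cv2.imwrite(f"pics/{n}0.png",p[:,:,::-1]); np.save(f"pics/{n}0.npy",d)
E
```

```text
{'time': np.float64(0.0), 'joint_positions': array([ 1.104,  0.333, -0.065,  1.461,  0.022,  1.35 , -0.089]), 'joint_vel': array([ 0.001,  0.   , -0.   , -0.001,  0.001,  0.001,  0.001]), 'joint_torque': array([ 1.0000e-03, -6.2323e+01,  2.5000e-02, -3.8989e+01, -6.1000e-02,
        4.0000e-02,  0.0000e+00]), 'ee_pos': array([ 0.268, -0.564,  0.222]), 'eef_rot': array([ 0.975,  0.22 , -0.   , -0.001]), 'ft_force': array([-0.487, -0.379,  0.009]), 'torque': array([-0.043,  0.006, -0.089]), 'width': np.float64(0.087)}
side {'camera_matrix': [[558.8729, 0.0, 315.5947], [0.0, 558.8729, 235.8969], [0.0, 0.0, 1.0]], 'R': [[-0.9317, -0.3631, -0.0022], [-0.2274, 0.5884, -0.776], [0.2831, -0.7225, -0.6308]], 't': [0.5483, 0.1941, 1.1614]}
top {'camera_matrix': [[607.5372, 0.0, 303.4254], [0.0, 607.5372, 236.4997], [0.0, 0.0, 1.0]], 'R': [[-0.0226, -0.9996, -0.0137], [-0.9971, 0.0236, -0.0728], [0.0731, 0.0121, -0.9973]], 't': [0.0234, 0.6104, 1.559]}
wrist {'camera_matrix': [[371.6483, 0.0, 319.5022], [0.0, 371.6483, 233.6381], [0.0, 0.0, 1.0]], 'R': [[0.4285, -0.9035, -0.0007], [-0.8718, -0.4137, 0.2623], [-0.2373, -0.1118, -0.965]], 't': [-0.6252, -0.0315, 0.3904]}
```

View pics/side0.png

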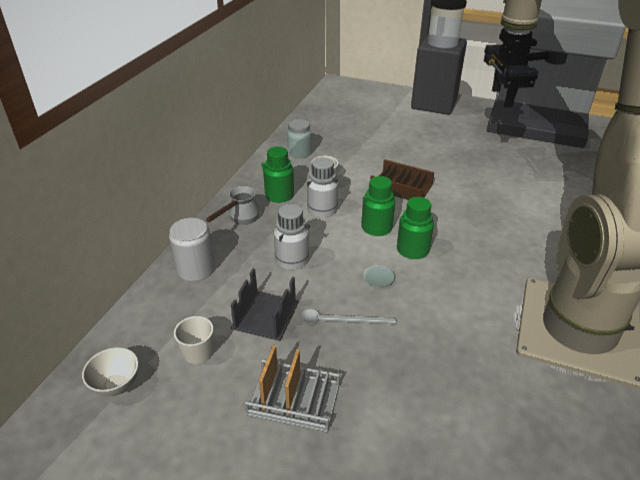

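View pics/top0.png

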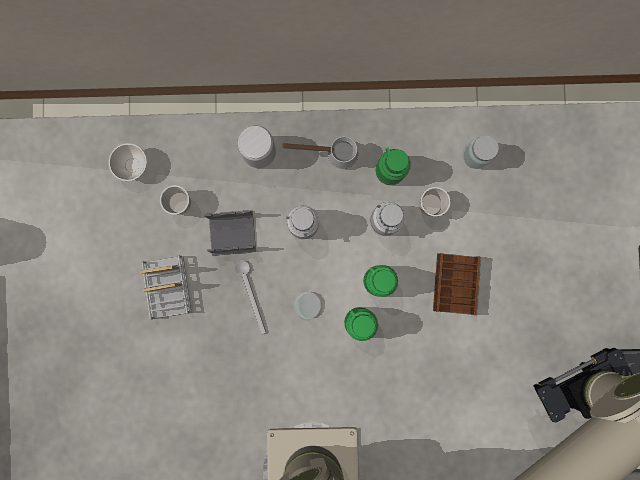

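View pics/wrist0.png

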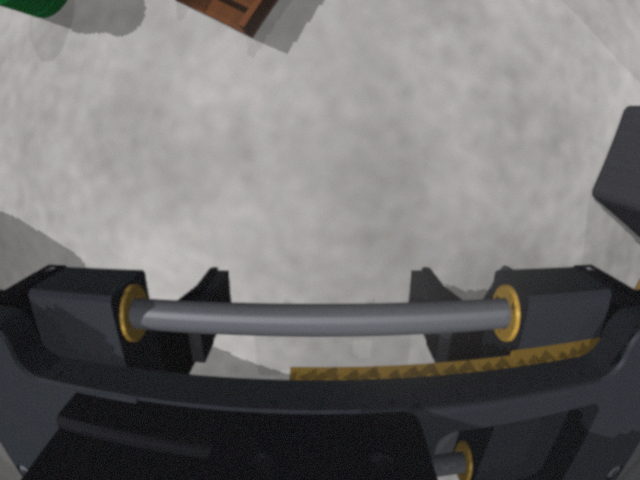

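Two tins stand at the top-view pixels (302,222) and (388,218). The spoon rest is at (232,232), the rack with two coasters at (166,287), the caddy at (458,284), one spoon at (253,297), and the green decoys between them.

```bash
cat > h.py <<'E'
import numpy as np,cv2
from bench import read_state, imaging, r
def cloud(n,d=None,cal=None):
    c=cal or imaging.get_calibration(n)
    K=np.array(c["camera_matrix"]);R=np.array(c["R"]);t=np.array(c["t"])
    v,u=np.mgrid[0:480,0:640].astype(float)
    if n=="wrist":
        a=(u-K[0,2])/K[0,0];b=(v-K[1,2])/K[1,1];th=np.hypot(a,b);k=np.tan(np.minimum(th,1.5))/np.maximum(th,1e-9)
        x=a*k;y=b*k
    else: x=(u-K[0,2])/K[0,0];y=(v-K[1,2])/K[1,1]
    P=np.stack([x*d,y*d,d],-1)
    W=(P-t)@R
    W[d<=0]=np.nan
    return W
def proj(n,X,cal=None):
    c=cal or imaging.get_calibration(n)
    K=np.array(c["camera_matrix"]);p=np.array(c["R"])@np.asarray(X,float).T+np.array(c["t"])[:,None]
    return (K@p/p[2])[:2].T
E
python3 - <<'E'
from h import *
for n in ("top","side"):
    im=cv2.imread(f"pics/{n}0.png")
    if n=="top":
        A=cv2.resize(im[190:340,130:330],(800,600),interpolation=cv2.INTER_CUBIC);B=cv2.resize(im[170:350,280:500],(733,600),interpolation=cv2.INTER_CUBIC)
    else:
        A=cv2.resize(im[240:440,220:410],(570,600),interpolation=cv2.INTER_CUBIC);B=cv2.resize(im[140:280,250:450],(800,560),interpolation=cv2.INTER_CUBIC)
    cv2.imwrite(f"pics/{n}0A.png",A);cv2.imwrite(f"pics/{n}0B.png",B)
W=cloud("top",np.load("pics/top0.npy"))
for n,(u,v) in dict(tinL=(302,218),tinR=(390,215),spoonbowl=(244,268),handle=(255,305),sheet=(264,331),saucer=(308,305),green=(382,283),green2=(361,324),cup=(435,203),rackc=(166,300),caddy=(458,284),ground=(330,380)).items(): print(n,np.round(W[v,u],3))
E
```

```text
tinL [0.647 0.01  0.143]
tinR [ 0.649 -0.202  0.139]
spoonbowl [ 0.533  0.168 -0.004]
handle [0.436 0.14  0.004]
sheet [0.368 0.117 0.01 ]
saucer [0.432 0.002 0.002]
green [ 0.486 -0.177  0.14 ]
green2 [ 0.39  -0.125  0.138]
cup [ 0.692 -0.339  0.005]
rackc [0.454 0.374 0.   ]
caddy [ 0.478 -0.39   0.008]
ground [ 0.237 -0.051 -0.002]
```

View pics/top0A.png

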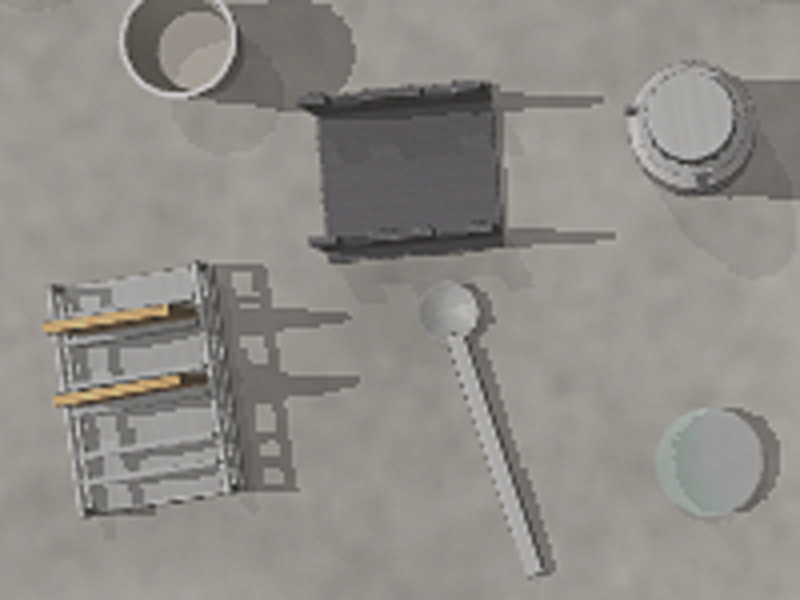

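View pics/top0B.png

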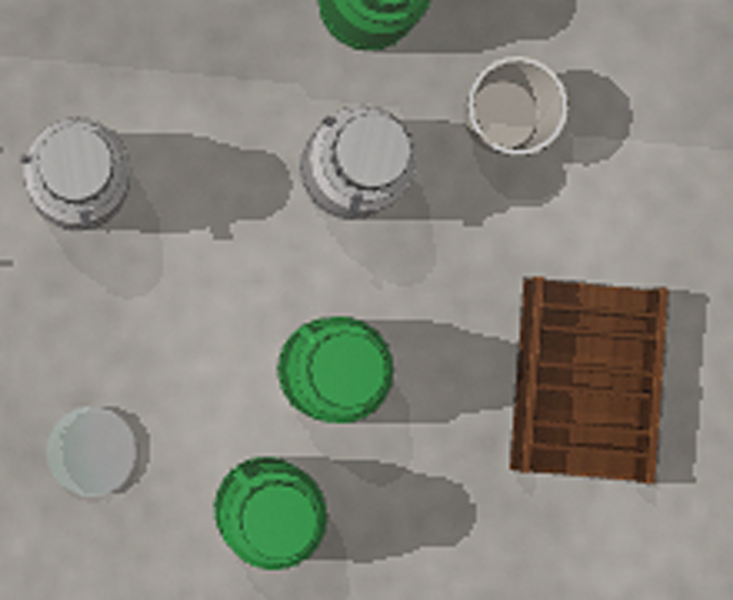

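View pics/side0B.png

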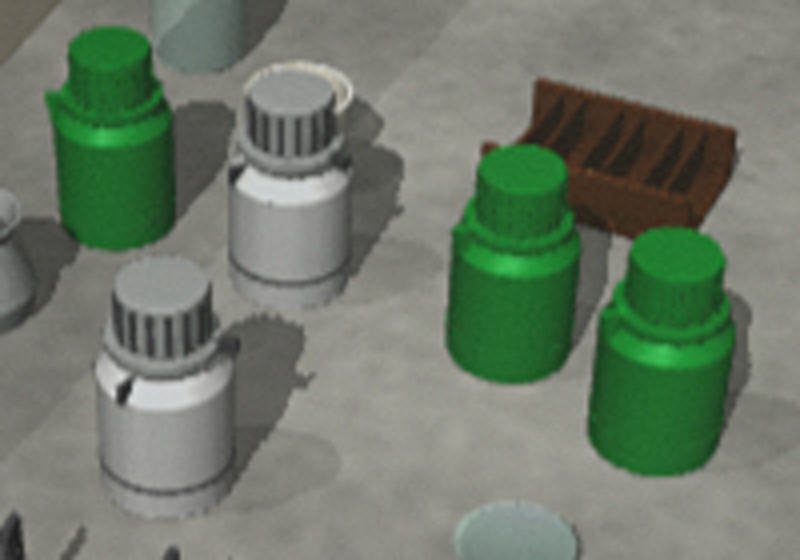

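View pics/side0A.png

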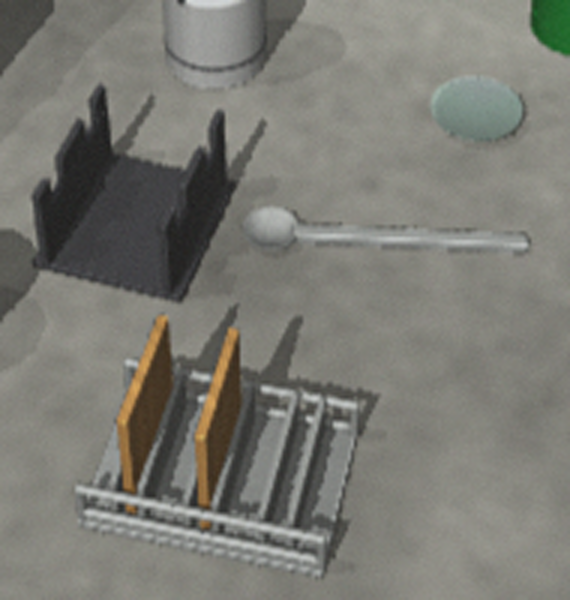

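Run:
```python
from h import *
W=cloud("top",np.load("pics/top0.npy")); S=cloud("side",np.load("pics/side0.npy"))
def sel(C,c,h,z0,z1):
    P=C.reshape(-1,3);m=(abs(P[:,0]-c[0])<h)&(abs(P[:,1]-c[1])<h)&(P[:,2]>z0)&(P[:,2]<z1);return P[m]
for nm,C in(("top",W),("side",S)):
  print(nm)
  for n,c in dict(tL=(.647,.01),tR=(.649,-.202),g1=(.486,-.177),g2=(.39,-.125)).items():
    P=sel(C,c,.06,.128,.16); 
    if len(P)==0: print(n,0);continue
    (cc,rad)=cv2.minEnclosingCircle(P[:,:2].astype(np.float32)); print(n,len(P),np.round(P.mean(0),4),np.median(P[:,2]).round(4),np.round(cc,4),round(rad,4))
  for n,c,h,z0,z1 in(("caddy",(.478,-.39),.1,.025,.06),("rack",(.48,.37),.11,.025,.045),("rest",(.617,.19),.09,.05,.085),("coast",(.48,.37),.11,.055,.11)):
    P=sel(C,c,h,z0,z1)
    if len(P)<5: print(n,len(P));continue
    print(n,len(P),np.round(P.mean(0),4),np.round(P[:,2].max(),3),cv2.minAreaRect(P[:,:2].astype(np.float32)))
  P=sel(C,(.44,.14),.12,.004,.02); print("spoon",len(P),P.mean(0).round(4) if len(P) else 0)
```

```text
top
tL 402 [0.6449 0.0096 0.1431] 0.1432 [0.6458 0.0098] 0.028
tR 412 [ 0.649  -0.2045  0.1431] 0.1433 [ 0.6495 -0.205 ] 0.0277
g1 406 [ 0.4923 -0.1828  0.1372] 0.1372 [ 0.4922 -0.1826] 0.0277
g2 412 [ 0.3855 -0.13    0.1369] 0.1369 [ 0.3851 -0.1295] 0.0278
caddy 835 [ 0.48   -0.3819  0.0398] 0.053 ((0.4803953766822815, -0.38258102536201477), (0.10604483634233475, 0.1494865119457245), 83.67942810058594)
rack 615 [0.4901 0.3676 0.0373] 0.045 ((0.4880186915397644, 0.3702748417854309), (0.1508488953113556, 0.10195033997297287), 8.17780876159668)
rest 240 [0.6263 0.198  0.0673] 0.081 ((0.6266181468963623, 0.19783970713615417), (0.09652440249919891, 0.11694580316543579), 4.141392230987549)
coast 239 [0.5111 0.3693 0.0902] 0.104 ((0.5099877715110779, 0.3723841607570648), (0.05307340994477272, 0.0818089172244072), 6.982193946838379)
spoon 1629 [0.4449 0.1357 0.0071]
side
tL 405 [0.6424 0.0181 0.1409] 0.1426 [0.6423 0.013 ] 0.0306
tR 300 [ 0.6464 -0.1962  0.1413] 0.1431 [ 0.6466 -0.2012] 0.0319
g1 294 [ 0.4908 -0.1759  0.1363] 0.1371 [ 0.4909 -0.1809] 0.0311
g2 330 [ 0.3842 -0.1236  0.1364] 0.1371 [ 0.3866 -0.1267] 0.0301
caddy 848 [ 0.4708 -0.3838  0.0363] 0.048 ((0.48023393750190735, -0.3800417184829712), (0.11407719552516937, 0.1504504531621933), 83.58514404296875)
rack 1454 [0.4823 0.3796 0.0369] 0.045 ((0.48750948905944824, 0.3715098798274994), (0.1512938290834427, 0.1051519587635994), 8.175643920898438)
rest 559 [0.6268 0.2039 0.065 ] 0.08 ((0.626089334487915, 0.19964027404785156), (0.09773322194814682, 0.11818057298660278), 3.7450053691864014)
coast 802 [0.5086 0.3804 0.0834] 0.101 ((0.5095909833908081, 0.3749375641345978), (0.05356105417013168, 0.08245310187339783), 7.775731563568115)
spoon 1031 [0.455  0.1395 0.0082]
```

```bash
cat >> h.py <<'E'
from scipy.spatial.transform import Rotation as Ro
def pose():
    s=read_state(); return np.array(s["ee_pos"]),Ro.from_quat(s["eef_rot"]),s
def yaw():
    p,R,s=pose(); x=R.as_matrix()[:,0]; return np.arctan2(x[1],x[0])
def plan(p1,y1=None):
    p,R,s=pose(); d=R.as_matrix().T@(np.array(p1)-p); y=yaw()
    roll=0 if y1 is None else -(y1-y)
    print("from",p.round(4),"yaw",round(y,4),"q",np.round(s["joint_positions"],3),"w",round(float(s["width"]),4),"t",round(float(s["time"]),2))
    print("shift",d.round(4),"roll",round(roll,4))
E
python3 - <<'E'
from h import *
plan([.648,-.203,.26],2.37)
E
```

```text
from [ 0.2682 -0.5642  0.222 ] yaw 0.4438 q [ 1.104  0.333 -0.065  1.461  0.022  1.35  -0.088] w 0.0871 t 0.15
shift [ 0.4981 -0.1632 -0.0379] roll -1.9262
```

Request:
move_arm --pt "0 0 -0.038 0" --pt "0.498 -0.163 -0.038 -1.926" --pt "0.498 -0.163 -0.038 -1.926" --pt "0.498 -0.163 -0.038 -1.926" --pt "0.498 -0.163 -0.038 -1.926" --pt "0.498 -0.163 -0.038 -1.926" --pt "0.498 -0.163 -0.038 -1.926" --pt "0.498 -0.163 -0.038 -1.926" --pt "0.498 -0.163 -0.038 -1.926" --pt "0.498 -0.163 -0.038 -1.926" --pt "0.498 -0.163 -0.038 -1.926" --pt "0.498 -0.163 -0.038 -1.926" --pt "0.498 -0.163 -0.038 -1.926" --pt "0.498 -0.163 -0.038 -1.926" --pt "0.498 -0.163 -0.038 -1.926" --pt "0.498 -0.163 -0.038 -1.926" --pt "0.498 -0.163 -0.038 -1.926" --pt "0.498 -0.163 -0.038 -1.926" --pt "0.498 -0.163 -0.038 -1.926" --pt "0.498 -0.163 -0.038 -1.926" --claw 1 --newtons 40

```text
time: 2.15
ee_pos: [0.6481, -0.2035, 0.2607]
eef_rot: [0.377, 0.926, -0.0, 0.0]
ft_force: [1.1, -0.5, -0.6]
width: 0.0867
```

Run:
```python
from h import *
plan([.648,-.203,.20],2.37)
c=imaging.get_calibration("wrist");p,d=imaging.camera("wrist");cv2.imwrite("pics/w1.png",p[:,:,::-1])
W=cloud("wrist",d,c);P=W.reshape(-1,3)
P=P[np.isfinite(P).all(1)]
m=(np.hypot(P[:,0]-.648,P[:,1]+.203)<.05)&(P[:,2]>.125)&(P[:,2]<.16);P=P[m]
print(len(P)); 
if len(P): print(P.mean(0),np.median(P[:,2]),cv2.minEnclosingCircle(P[:,:2].astype(np.float32)))
```

```text
from [ 0.6481 -0.2035  0.2607] yaw 2.3691 q [ 0.604  0.496 -0.558  1.213  0.255  1.501  0.883] w 0.0867 t 2.15
shift [0.0004 0.0003 0.0607] roll -0.0009
3790
[ 0.64637749 -0.20513082  0.14331815] 0.14382949968213798 ((0.6479849219322205, -0.2064628303050995), 0.028304049745202065)
```

View pics/w1.png

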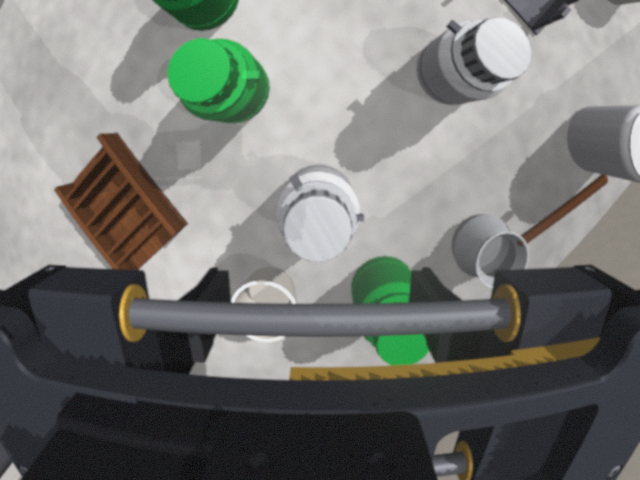

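The wrist view shows tin R's cap at (318,225) and open space around it. The top and wrist centres agree to 2 mm. I'll descend.

Request:
move_arm --pt "0.001 0.001 0.04 0" --pt "0.001 0.001 0.08 0" --pt "0.001 0.001 0.12 0" --pt "0.001 0.001 0.146 0" --pt "0.001 0.001 0.146 0" --pt "0.001 0.001 0.146 0"

```text
time: 2.8
ee_pos: [0.6484, -0.202, 0.1154]
eef_rot: [0.376, 0.926, 0.0, 0.0]
ft_force: [0.5, -0.4, 0.4]
width: 0.0872
```

Request:
move_arm --pt "0 0 0 0" --pt "0 0 0 0" --pt "0 0 0 0" --pt "0 0 0 0" --pt "0 0 0 0" --pt "0 0 0 0" --pt "0 0 0 0" --pt "0 0 0 0" --claw -1 --newtons 30

```text
time: 3.6
ee_pos: [0.6466, -0.2042, 0.1149]
eef_rot: [0.377, 0.926, -0.002, -0.001]
ft_force: [-8.6, -3.7, 6.2]
width: 0.0536
```

Request:
move_arm --pt "0 -0.0025 0 0" --pt "0 -0.0025 0.0004 0.14" --pt "0 -0.0025 0.0008 0.28" --pt "0 -0.0025 0.0012 0.42" --pt "0 -0.0025 0.0016 0.56" --pt "0 -0.0025 0.0021 0.7" --pt "0 -0.0025 0.0025 0.84" --pt "0 -0.0025 0.003 0.98" --pt "0 -0.0025 0.003 1.0" --pt "0 -0.0025 0.003 1.0"

```text
time: 4.6
ee_pos: [0.6481, -0.2037, 0.1122]
eef_rot: [0.775, 0.632, 0.001, 0.001]
ft_force: [6.5, -1.2, -2.3]
width: 0.0532
```

Run:
```python
from h import *
plan([.648,-.204,.11],.2); s=read_state(); print(s["ft_force"],s["torque"])
c=imaging.get_calibration("wrist");p,d=imaging.camera("wrist");cv2.imwrite("pics/w2.png",p[:,:,::-1])
p,d=imaging.camera("side");cv2.imwrite("pics/s2.png",cv2.resize(p[140:300,250:450,::-1],(800,640)))
```

```text
from [ 0.6481 -0.2037  0.1122] yaw 1.3695 q [ 0.49   0.546 -0.356  1.42   0.195  1.206 -0.089] w 0.0532 t 4.6
shift [-0.0003 -0.      0.0022] roll 1.1695
[ 6.45985704 -1.21032024 -2.29785962] [-0.3811688  -1.52839701  0.01075406]
```

View pics/w2.png

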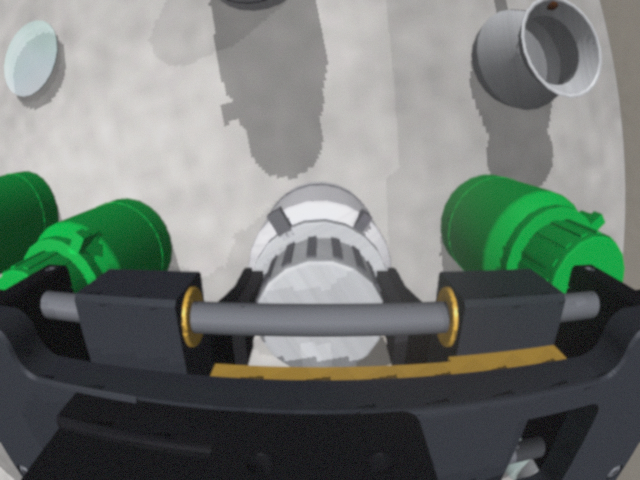

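View pics/s2.png

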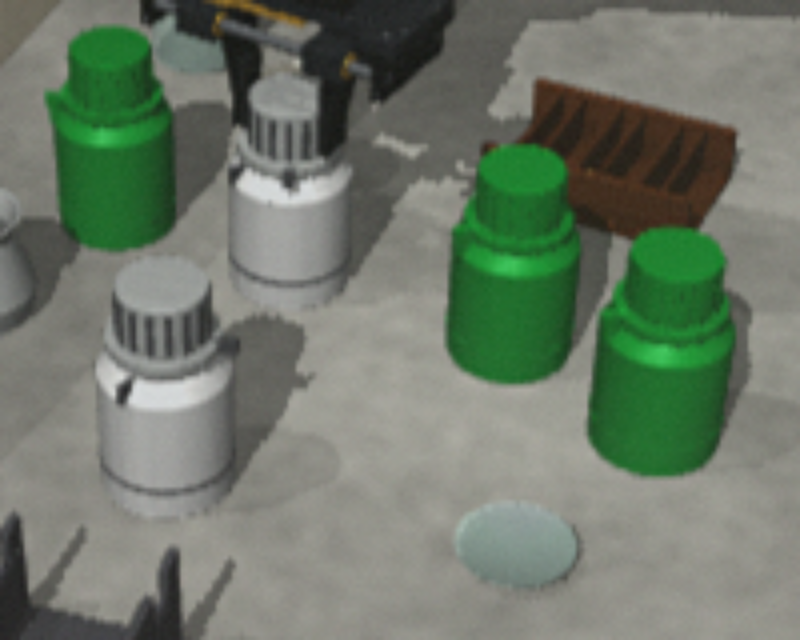

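The tab has turned clockwise about 1 rad towards the mark, as planned. I'll continue.

Request:
move_arm --pt "0 0 0.0005 0.14" --pt "0 0 0.0009 0.28" --pt "0 0 0.0013 0.42" --pt "0 0 0.0017 0.56" --pt "0 0 0.0021 0.7" --pt "0 0 0.0025 0.84" --pt "0 0 0.0028 0.94" --pt "0 0 0.003 1.0" --pt "0 0 0.003 1.0" --pt "0 0 0.003 1.0"

```text
time: 5.7
ee_pos: [0.6493, -0.2049, 0.1093]
eef_rot: [0.983, 0.184, 0.003, 0.002]
ft_force: [12.2, -5.3, -5.7]
width: 0.0532
```

Run:
```python
from h import *
plan([.648,-.204,.11],.2); s=read_state(); print(s["ft_force"],s["torque"])
p,d=imaging.camera("side");cv2.imwrite("pics/s3.png",cv2.resize(p[140:220,280:360,::-1],(600,600)))
p,d=imaging.camera("wrist");cv2.imwrite("pics/w3.png",p[:,:,::-1])
```

```text
from [ 0.6493 -0.2049  0.1093] yaw 0.3695 q [ 0.363  0.529 -0.174  1.43   0.096  1.183 -1.025] w 0.0532 t 5.7
shift [-0.0009 -0.0013 -0.0007] roll 0.1695
[12.21896117 -5.28577459 -5.70292533] [-1.22490199 -3.02698774 -0.09454001]
```

View pics/s3.png

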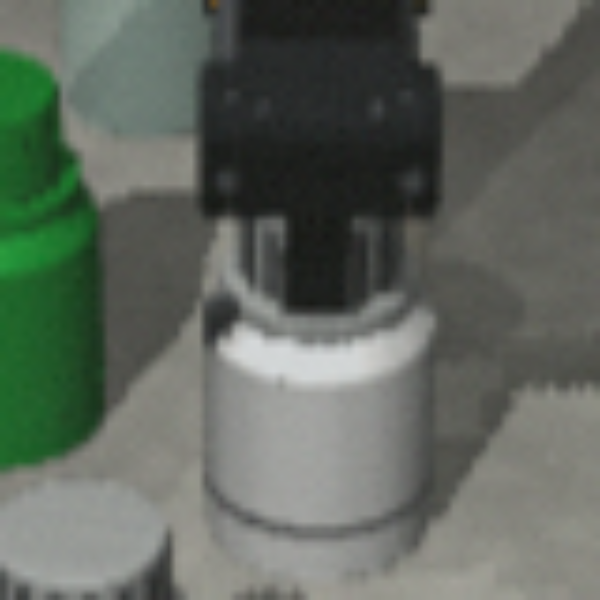

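View pics/w3.png

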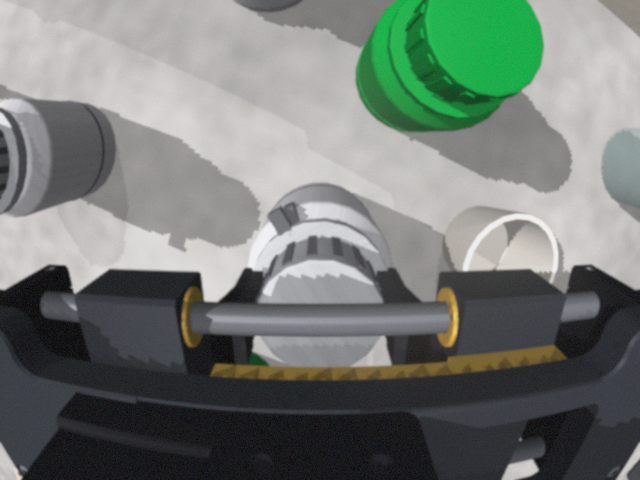

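Tab and mark nearly meet at (287,215) in the wrist view. I'll turn in small steps until the stop's torque appears.

Request:
move_arm --pt "0.0007 0.001 0.0001 0.04" --pt "0.0007 0.001 0.0002 0.08" --pt "0.0007 0.001 0.0002 0.1" --pt "0.0007 0.001 0.0002 0.1"

```text
time: 6.2
ee_pos: [0.6495, -0.2051, 0.109]
eef_rot: [0.991, 0.134, 0.002, 0.001]
ft_force: [9.0, -3.9, -3.5]
width: 0.0531
```

Run:
```python
from h import *
plan([.648,-.204,.11],.2); s=read_state(); print(s["ft_force"],s["torque"])
p,d=imaging.camera("wrist");cv2.imwrite("pics/w4.png",cv2.resize(p[160:300,220:420,::-1],(800,560)))
```

```text
from [ 0.6495 -0.2051  0.109 ] yaw 0.2693 q [ 0.35   0.53  -0.156  1.428  0.086  1.184 -1.118] w 0.0531 t 6.2
shift [-0.0011 -0.0015 -0.001 ] roll 0.0693
[ 9.02156479 -3.94124029 -3.47644451] [-0.82503153 -1.99330222  0.05757509]
```

View pics/w4.png

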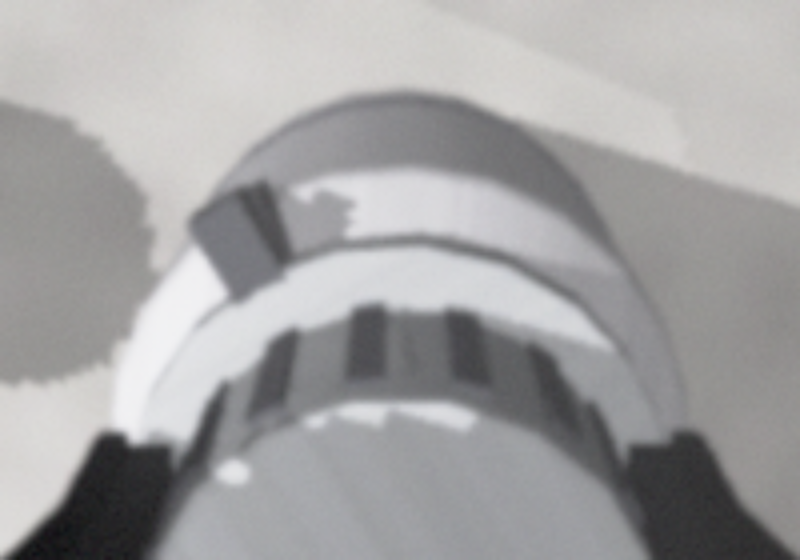

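Request:
move_arm --pt "0.0 0.0 0.0001 0.04" --pt "0.0 0.0 0.0001 0.08" --pt "0.0 0.0 0.0001 0.1" --pt "0.0 0.0 0.0001 0.1"

```text
time: 6.65
ee_pos: [0.6491, -0.2054, 0.1088]
eef_rot: [0.996, 0.085, 0.002, 0.001]
ft_force: [7.3, -3.9, -2.7]
width: 0.0536
```

Run:
```python
from h import *
plan([.648,-.204,.11],.2); s=read_state(); print(s["ft_force"],s["torque"])
p,d=imaging.camera("wrist");cv2.imwrite("pics/w5.png",cv2.resize(p[160:300,220:420,::-1],(800,560)))
```

```text
from [ 0.6491 -0.2054  0.1088] yaw 0.1703 q [ 0.337  0.529 -0.138  1.43   0.076  1.183 -1.211] w 0.0536 t 6.65
shift [-0.0009 -0.0016 -0.0012] roll -0.0297
[ 7.30916378 -3.86000372 -2.68934437] [-1.05010132 -1.65536264  0.87481418]
```

View pics/w5.png

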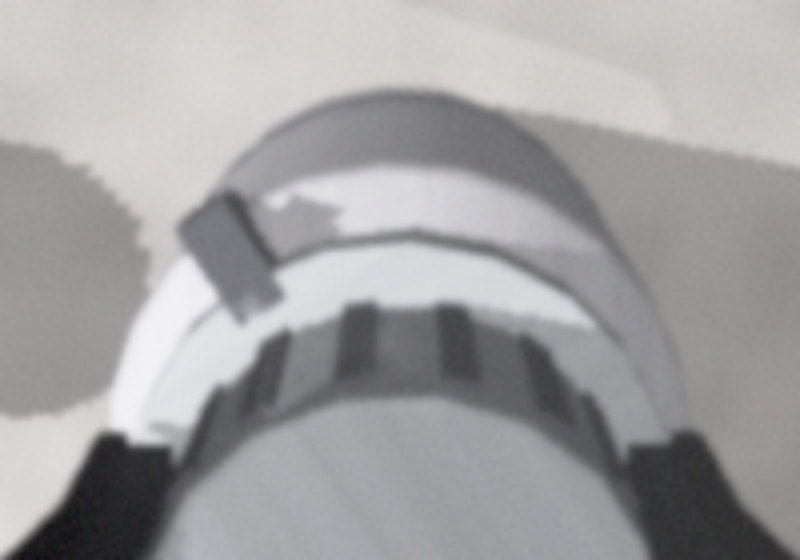

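The torque about z jumped to 0.87 N m, so the cap is at its stop with the tab over the mark. I'll release and rise.

Request:
move_arm --pt "0 0 0 0" --pt "0 0 0 0" --pt "0 0 0 0" --pt "0 0 0 0" --pt "0 0 -0.05 0" --pt "0 0 -0.1 0" --pt "0 0 -0.14 0" --pt "0 0 -0.14 0" --pt "0 0 -0.14 0" --claw 1

```text
time: 7.6
ee_pos: [0.6477, -0.2044, 0.2491]
eef_rot: [0.996, 0.085, 0.001, 0.0]
ft_force: [0.1, -0.5, -1.1]
width: 0.0869
```

Run:
```python
from h import *
plan([.645,.0105,.25],2.5)
p,d=imaging.camera("top")
P=cloud("top",d).reshape(-1,3)
for c in((.648,-.204),(.645,.01)):
    m=(np.hypot(P[:,0]-c[0],P[:,1]-c[1])<.05)&(P[:,2]>.125)&(P[:,2]<.16); print(m.sum(),np.median(P[m][:,2]) if m.sum() else 0)
p,d=imaging.camera("side");cv2.imwrite("pics/s6.png",cv2.resize(p[140:220,280:360,::-1],(600,600)))
P=cloud("side",d).reshape(-1,3)
m=(np.hypot(P[:,0]-.648,P[:,1]+.204)<.05)&(P[:,2]>.125)&(P[:,2]<.16); print(m.sum(),np.median(P[m][:,2]))
```

```text
from [ 0.6477 -0.2044  0.2491] yaw 0.1699 q [ 0.332  0.446 -0.137  1.253  0.059  1.445 -1.199] w 0.0869 t 7.6
shift [ 0.0337 -0.2123 -0.001 ] roll -2.3301
7 0.13508392714760856
404 0.14325476144392502
279 0.13681390738919352
```

View pics/s6.png

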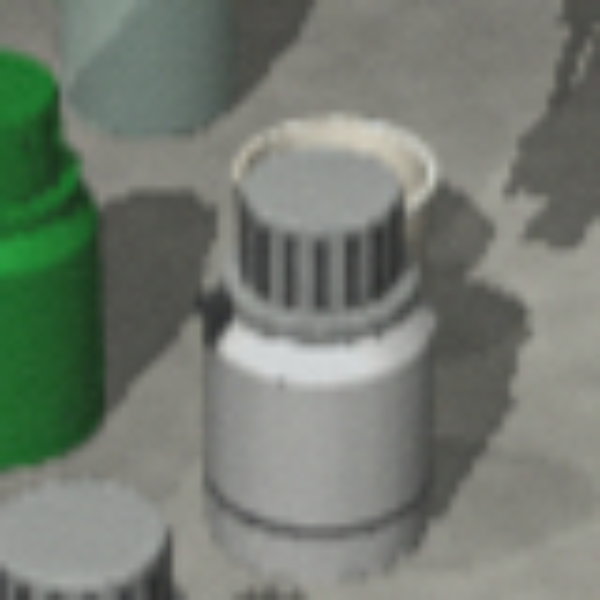

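Tin R's cap top measures 136.8 mm, so it is home, with tab and mark together at (213,310). The top-view estimate of the centre was the accurate one, so I'll use it for the left tin.

Request:
move_arm --pt "0.034 -0.212 0 -2.33" --pt "0.034 -0.212 0 -2.33" --pt "0.034 -0.212 0 -2.33" --pt "0.034 -0.212 0 -2.33" --pt "0.034 -0.212 0 -2.33" --pt "0.034 -0.212 0 -2.33" --pt "0.034 -0.212 0 -2.33" --pt "0.034 -0.212 0 -2.33" --pt "0.034 -0.212 0 -2.33" --pt "0.034 -0.212 0 -2.33" --pt "0.034 -0.212 0 -2.33" --pt "0.034 -0.212 0 -2.33" --pt "0.034 -0.212 0 -2.33" --pt "0.034 -0.212 0 -2.33" --pt "0.034 -0.212 0 -2.33" --pt "0.034 -0.212 0 -2.33" --pt "0.034 -0.212 0 -2.33" --pt "0.034 -0.212 0 -2.33" --pt "0.034 -0.212 0 -2.33"

```text
time: 9.6
ee_pos: [0.6449, 0.0102, 0.2477]
eef_rot: [0.316, 0.949, -0.0, -0.0]
ft_force: [-0.6, 0.3, -0.8]
width: 0.087
```

Run:
```python
from h import *
plan([.6455,.0098,.113],2.5)
c=imaging.get_calibration("wrist");p,d=imaging.camera("wrist");cv2.imwrite("pics/w7.png",p[:,:,::-1])
P=cloud("wrist",d,c).reshape(-1,3);P=P[np.isfinite(P).all(1)]
m=(np.hypot(P[:,0]-.645,P[:,1]-.01)<.05)&(P[:,2]>.135)&(P[:,2]<.16);P=P[m]
print(P.mean(0),np.median(P[:,2]),cv2.minEnclosingCircle(P[:,:2].astype(np.float32)))
```

```text
from [0.6449 0.0102 0.2477] yaw 2.4978 q [ 0.328  0.424 -0.576  1.339  0.228  1.444  0.692] w 0.087 t 9.6
shift [-8.000e-04  1.000e-04  1.347e-01] roll -0.0022
[0.64245169 0.00991061 0.14315786] 0.14333976359354986 ((0.643803596496582, 0.008933817967772484), 0.028135117143392563)
```

View pics/w7.png

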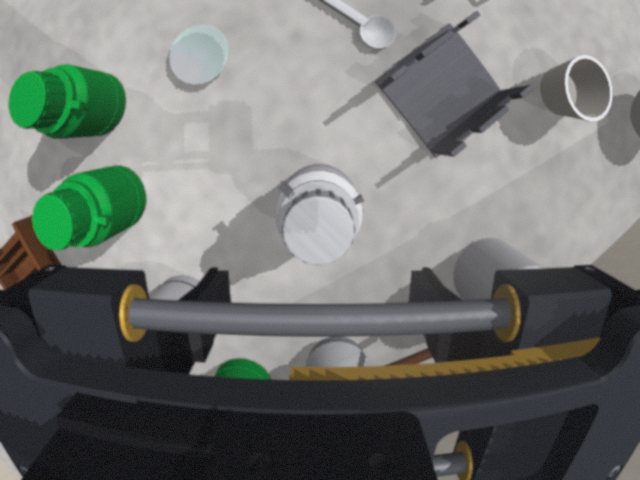

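The left cap is centred at (320,228), in line with the jaws. Descending and gripping.

Request:
move_arm --pt "-0.0005 0 0.045 0" --pt "-0.0005 0 0.09 0" --pt "-0.0005 0 0.133 0" --pt "-0.0005 0 0.133 0" --pt "-0.0005 0 0.133 0"

```text
time: 10.15
ee_pos: [0.6456, 0.0101, 0.1161]
eef_rot: [0.316, 0.949, 0.0, -0.0]
ft_force: [-0.1, 0.1, 1.1]
width: 0.0868
```

Request:
move_arm --pt "0 0 0 0" --pt "0 0 0 0" --pt "0 0 0 0" --pt "0 0 0 0" --pt "0 0 0 0" --pt "0 0 0 0" --pt "0 0 0 0" --pt "0 0 0 0" --claw -1 --newtons 30

```text
time: 10.95
ee_pos: [0.6451, 0.0089, 0.1157]
eef_rot: [0.316, 0.949, -0.001, -0.0]
ft_force: [-5.0, -2.6, 5.5]
width: 0.0531
```

Request:
move_arm --pt "0 0 0.0004 0.14" --pt "0 0 0.0008 0.28" --pt "0 0 0.0012 0.42" --pt "0 0 0.0016 0.56" --pt "0 0 0.0021 0.7" --pt "0 0 0.0025 0.84" --pt "0 0 0.0029 0.98" --pt "0 0 0.0033 1.12" --pt "0 0 0.0037 1.26" --pt "0 0 0.0041 1.4" --pt "0 0 0.0046 1.54" --pt "0 0 0.005 1.68" --pt "0 0 0.0054 1.82" --pt "0 0 0.0057 1.92" --pt "0 0 0.0059 2.0" --pt "0 0 0.0059 2.0" --pt "0 0 0.0059 2.0"

```text
time: 12.65
ee_pos: [0.6432, 0.0093, 0.1096]
eef_rot: [0.969, 0.247, -0.003, 0.0]
ft_force: [-14.4, -1.5, 10.7]
width: 0.0534
```

Run:
```python
from h import *
plan([.6455,.0098,.113],.4); s=read_state(); print(s["ft_force"],s["torque"])
p,d=imaging.camera("wrist");cv2.imwrite("pics/w8.png",cv2.resize(p[160:300,220:420,::-1],(800,560)))
```

```text
from [0.6432 0.0093 0.1096] yaw 0.5002 q [ 0.067  0.463 -0.202  1.529  0.099  1.164 -1.224] w 0.0534 t 12.65
shift [ 0.0023  0.0006 -0.0035] roll 0.1002
[-14.37508262  -1.50453133  10.66165473] [-0.62129134  3.08039351  0.53097251]
```

View pics/w8.png

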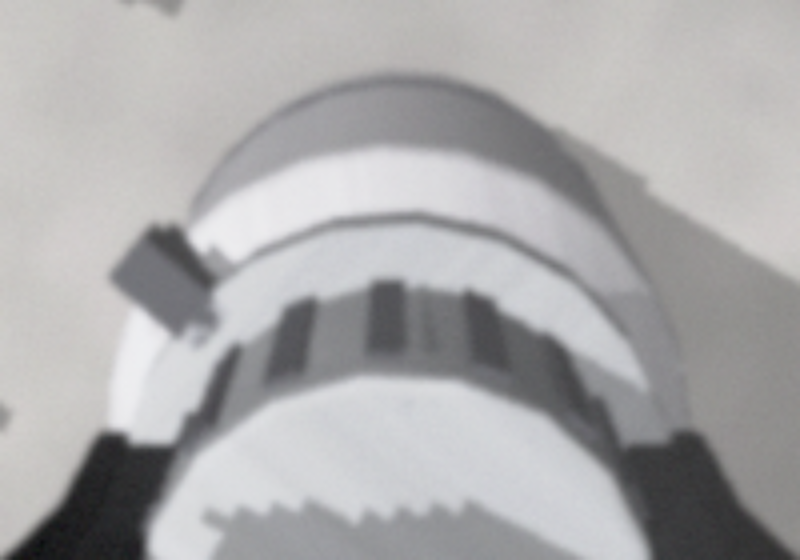

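Request:
move_arm --pt "-0.0018 -0.001 0 0.04" --pt "-0.0018 -0.001 0.0 0.08" --pt "-0.0018 -0.001 0.0001 0.12" --pt "-0.0018 -0.001 0.0001 0.16" --pt "-0.0018 -0.001 0.0001 0.16"

```text
time: 13.2
ee_pos: [0.6444, 0.01, 0.11]
eef_rot: [0.986, 0.169, 0.001, 0.0]
ft_force: [3.2, -1.4, 2.0]
width: 0.0532
```

Run:
```python
from h import *
plan([.6455,.0098,.113],.4); s=read_state(); print(s["ft_force"],s["torque"])
p,d=imaging.camera("wrist");cv2.imwrite("pics/w9.png",cv2.resize(p[160:300,220:420,::-1],(800,560)))
```

```text
from [0.6444 0.01   0.11  ] yaw 0.3404 q [ 0.047  0.457 -0.175  1.534  0.085  1.155 -1.376] w 0.0532 t 13.2
shift [ 0.001   0.0006 -0.003 ] roll -0.0596
[ 3.20969843 -1.44263153  1.9683564 ] [-0.21033432 -0.76365753  0.84545612]
```

View pics/w9.png

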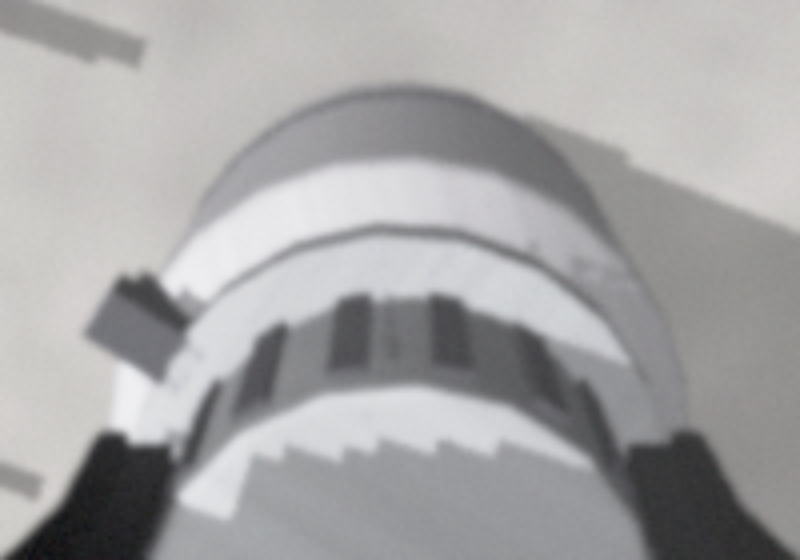

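Request:
move_arm --pt "0 0 0 0.05" --pt "0 0 0.0 0.1" --pt "0 0 0 0.1"

```text
time: 13.55
ee_pos: [0.6438, 0.0098, 0.1099]
eef_rot: [0.993, 0.12, 0.001, 0.0]
ft_force: [1.1, -1.5, 4.4]
width: 0.0533
```

Run:
```python
from h import *
s=read_state(); print(s["ft_force"],s["torque"],s["ee_pos"])
```

```text
[ 1.07986486 -1.45516471  4.43007647] [-0.33237865 -0.1347754   0.95374643] [0.64384455 0.00978564 0.10994483]
```

Request:
move_arm --pt "0 0 0 0" --pt "0 0 0 0" --pt "0 0 0 0" --pt "0 0 0 0" --pt "0 0 -0.05 0" --pt "0 0 -0.1 0" --pt "0 0 -0.15 0" --pt "0 0 -0.15 0" --pt "0 0 -0.15 0" --claw 1

```text
time: 14.45
ee_pos: [0.6439, 0.01, 0.2604]
eef_rot: [0.993, 0.12, 0.001, 0.0]
ft_force: [-1.0, -0.5, -1.0]
width: 0.0866
```

Run:
```python
from h import *
for n in("top","side"):
    p,d=imaging.camera(n)
    P=cloud(n,d).reshape(-1,3)
    cv2.imwrite(f"pics/{n}10.png",cv2.resize(p[140:300,250:450,::-1] if n=="side" else p[190:340,230:430,::-1],(800,600)))
    for c in((.648,-.204),(.645,.01)):
        m=(np.hypot(P[:,0]-c[0],P[:,1]-c[1])<.05)&(P[:,2]>.128)&(P[:,2]<.16); print(n,m.sum(),np.median(P[m][:,2]) if m.sum() else 0)
```

```text
top 402 0.13717630091746758
top 0 0
side 256 0.1370862769796672
side 353 0.13712103754187757
```

View pics/side10.png

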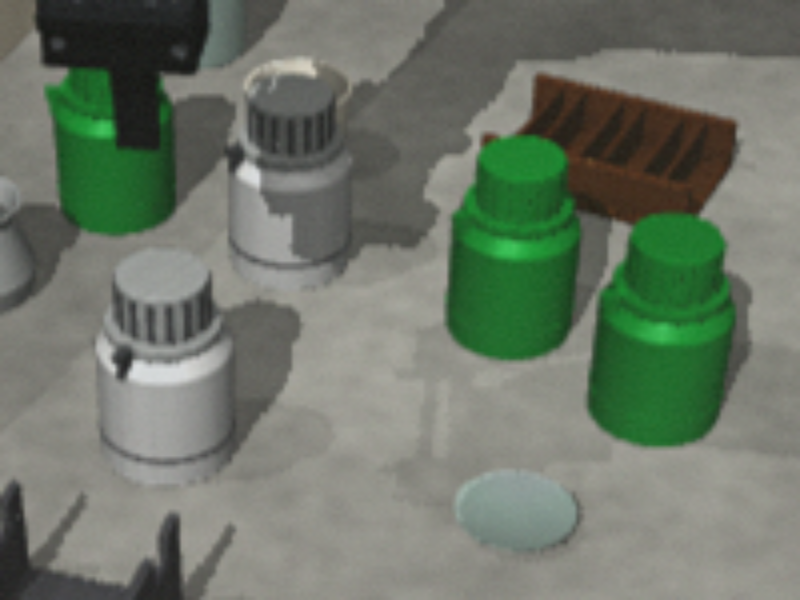

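Both cap tops measure 137 mm and the tabs meet the marks. Now the coasters.

Run:
```python
from h import *
th=np.radians(8.18);ex=np.array([np.cos(th),np.sin(th)]);ey=np.array([-ex[1],ex[0]]);o=np.array([.4878,.3709])
print("slots",[(o+k*ex).round(4).tolist() for k in(-.045,0,.045)])
for n in("top","side"):
    im=cv2.imread(f"pics/{n}0.png").astype(int);C=cloud(n,np.load(f"pics/{n}0.npy"))
    hsv=cv2.cvtColor(im.astype(np.uint8),cv2.COLOR_BGR2HSV); org=(hsv[...,1]>110)&(hsv[...,0]<25)
    P=C[org];L=(P[:,:2]-o)@np.stack([ex,ey],1); 
    for a,b in((.02,.075),(-.02,.02)):
        m=(L[:,0]>a)&(L[:,0]<b)&(abs(L[:,1])<.07)&(P[:,2]>.03)&(P[:,2]<.11)
        l=L[m];z=P[m,2]
        for z0,z1 in((.045,.065),(.065,.085),(.085,.092),(.092,.102)):
            k=(z>z0)&(z<z1)
            if k.sum()>5: print(n,a,z0,k.sum(),"x",np.percentile(l[k,0],[5,50,95]).round(4),"y",np.percentile(l[k,1],[2,50,98]).round(4),"slope",np.polyfit(l[k,1],l[k,0],1)[0].round(3))
```

```text
slots [[0.4433, 0.3645], [0.4878, 0.3709], [0.5323, 0.3773]]
side 0.02 0.045 125 x [0.0408 0.0417 0.0463] y [-0.0357  0.0099  0.0403] slope 0.04
side 0.02 0.065 115 x [0.0407 0.0418 0.0461] y [-0.0324  0.0137  0.0409] slope 0.042
side 0.02 0.085 42 x [0.0407 0.0416 0.0465] y [-0.0343  0.0099  0.0407] slope 0.046
side 0.02 0.092 153 x [0.0412 0.0439 0.047 ] y [-0.0352  0.0043  0.0403] slope 0.015
side -0.02 0.045 85 x [-0.0039 -0.0034  0.0013] y [-0.0325  0.0172  0.0407] slope 0.027
side -0.02 0.065 87 x [-0.0042 -0.0035  0.0001] y [-0.0287  0.0183  0.0414] slope 0.02
side -0.02 0.085 33 x [-0.0039 -0.0035  0.0006] y [-0.0299  0.0126  0.0414] slope 0.02
side -0.02 0.092 154 x [-0.0039 -0.001   0.0021] y [-0.0358  0.0052  0.0413] slope -0.016
```

Run:
```python
from h import *
plan([.531,.380,.22],1.714)
```

```text
from [0.6428 0.0098 0.2577] yaw 0.2398 q [ 0.031  0.364 -0.158  1.347  0.056  1.437 -1.455] w 0.0871 t 14.55
shift [-0.0206 -0.3861  0.0379] roll -1.4742
```

Request:
move_arm --pt "-0.0206 -0.386 0.038 -1.474" --pt "-0.0206 -0.386 0.038 -1.474" --pt "-0.0206 -0.386 0.038 -1.474" --pt "-0.0206 -0.386 0.038 -1.474" --pt "-0.0206 -0.386 0.038 -1.474" --pt "-0.0206 -0.386 0.038 -1.474" --pt "-0.0206 -0.386 0.038 -1.474" --pt "-0.0206 -0.386 0.038 -1.474" --pt "-0.0206 -0.386 0.038 -1.474" --pt "-0.0206 -0.386 0.038 -1.474" --pt "-0.0206 -0.386 0.038 -1.474" --pt "-0.0206 -0.386 0.038 -1.474" --pt "-0.0206 -0.386 0.038 -1.474" --pt "-0.0206 -0.386 0.038 -1.474" --pt "-0.0206 -0.386 0.038 -1.474" --claw -0.3

```text
time: 16.05
ee_pos: [0.5318, 0.3799, 0.2212]
eef_rot: [0.655, 0.755, 0.0, 0.0]
ft_force: [-0.9, 0.4, 0.3]
width: 0.0303
```

Run:
```python
from h import *
plan([.531,.380,.054],1.714)
c=imaging.get_calibration("wrist");p,d=imaging.camera("wrist");cv2.imwrite("pics/w11.png",p[:,:,::-1])
C=cloud("wrist",d,c)
hsv=cv2.cvtColor(p,cv2.COLOR_RGB2HSV);org=(hsv[...,1]>110)&(hsv[...,0]<25)
P=C[org];P=P[np.isfinite(P).all(1)]
th=np.radians(8.18);ex=np.array([np.cos(th),np.sin(th)]);ey=np.array([-ex[1],ex[0]]);o=np.array([.4878,.3709])
L=(P[:,:2]-o)@np.stack([ex,ey],1)
for a,b in((.02,.075),(-.02,.02)):
    m=(L[:,0]>a)&(L[:,0]<b)&(abs(L[:,1])<.07)&(P[:,2]>.03)&(P[:,2]<.11)
    l=L[m];z=P[m,2]
    for z0,z1 in((.045,.085),(.091,.102)):
            k=(z>z0)&(z<z1)
            if k.sum()>5: print(a,z0,k.sum(),"x",np.percentile(l[k,0],[5,50,95]).round(4),"y",np.percentile(l[k,1],[2,50,98]).round(4),"slope",np.polyfit(l[k,1],l[k,0],1)[0].round(3))
```

```text
from [0.5318 0.3799 0.2212] yaw 1.7126 q [-0.307  0.447 -0.534  1.356  0.226  1.398 -0.695] w 0.0303 t 16.05
shift [ 0.0003 -0.0008  0.1672] roll -0.0014
0.02 0.091 390 x [0.0403 0.0428 0.0453] y [-0.039 -0.011  0.036] slope 0.021
-0.02 0.091 562 x [-0.0037 -0.0012  0.0013] y [-0.0379 -0.0046  0.0364] slope -0.003
```

View pics/w11.png

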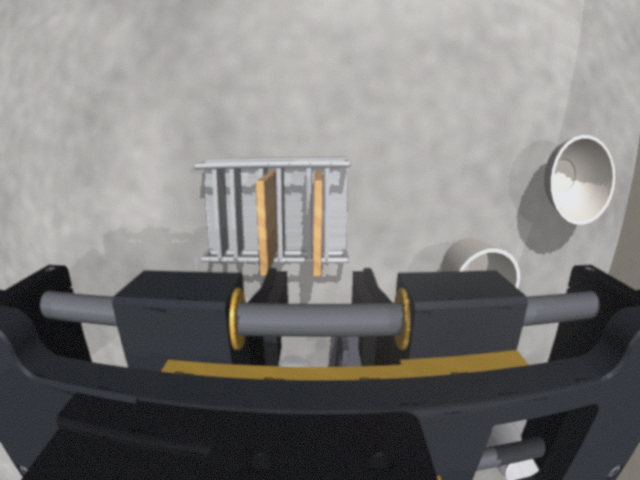

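The rack and both coasters are clear in view, at (266,222) and (318,222). The gripper is over the second one (+45 mm). Descending.

Request:
move_arm --pt "-0.0018 -0.0017 0.04 0" --pt "-0.0018 -0.0017 0.08 0" --pt "-0.0018 -0.0017 0.11 0" --pt "-0.0018 -0.0017 0.14 0" --pt "-0.0018 -0.0017 0.167 0" --pt "-0.0018 -0.0017 0.167 0" --pt "-0.0018 -0.0017 0.167 0"

```text
time: 16.8
ee_pos: [0.5304, 0.3781, 0.0548]
eef_rot: [0.655, 0.756, -0.0, -0.0]
ft_force: [0.0, 0.2, 1.1]
width: 0.0305
```

Request:
move_arm --pt "0 0 0 0" --pt "0 0 0 0" --pt "0 0 0 0" --pt "0 0 0 0" --pt "0 0 0 0" --pt "0 0 0 0" --claw -1 --newtons 20

```text
time: 17.4
ee_pos: [0.5307, 0.3782, 0.055]
eef_rot: [0.655, 0.756, 0.0, 0.0]
ft_force: [-1.3, -0.8, 6.6]
width: 0.0069
```

Request:
move_arm --pt "0 0 -0.02 0" --pt "0 0 -0.04 0" --pt "0 0 -0.06 0" --pt "0 0 -0.09 0" --pt "0 0 -0.12 0" --pt "0 0 -0.16 0" --pt "0 0 -0.2 0" --pt "0 0 -0.215 0" --pt "0 0 -0.215 0"

```text
time: 18.3
ee_pos: [0.5308, 0.3787, 0.2715]
eef_rot: [0.655, 0.756, 0.002, 0.0]
ft_force: [-0.6, 0.1, -0.9]
width: 0.007
```

Run:
```python
from h import *
plan([.5251,-.3869,.26],1.461)
p,d=imaging.camera("side");cv2.imwrite("pics/s12.png",p[:,:,::-1])
```

```text
from [0.5308 0.3787 0.2715] yaw 1.7138 q [-0.309  0.422 -0.539  1.285  0.213  1.487 -0.683] w 0.007 t 18.3
shift [-0.757  -0.1148  0.0098] roll 0.2528
```

View pics/s12.png

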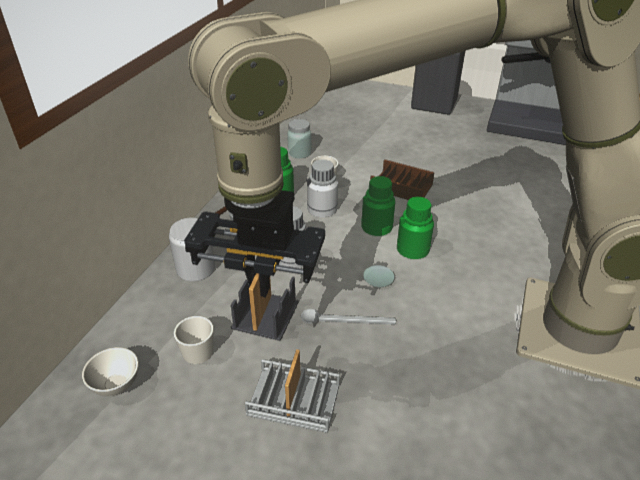

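Request:
move_arm --pt "-0.757 -0.115 0.005 0.253" --pt "-0.757 -0.115 0.005 0.253" --pt "-0.757 -0.115 0.005 0.253" --pt "-0.757 -0.115 0.005 0.253" --pt "-0.757 -0.115 0.005 0.253" --pt "-0.757 -0.115 0.005 0.253" --pt "-0.757 -0.115 0.005 0.253" --pt "-0.757 -0.115 0.005 0.253" --pt "-0.757 -0.115 0.005 0.253" --pt "-0.757 -0.115 0.005 0.253" --pt "-0.757 -0.115 0.005 0.253" --pt "-0.757 -0.115 0.005 0.253" --pt "-0.757 -0.115 0.005 0.253" --pt "-0.757 -0.115 0.005 0.253" --pt "-0.757 -0.115 0.005 0.253" --pt "-0.757 -0.115 0.005 0.253" --pt "-0.757 -0.115 0.005 0.253" --pt "-0.757 -0.115 0.005 0.253" --pt "-0.757 -0.115 0.005 0.253" --pt "-0.757 -0.115 0.005 0.253"

```text
time: 20.35
ee_pos: [0.5249, -0.386, 0.2643]
eef_rot: [0.744, 0.668, 0.0, -0.0]
ft_force: [0.1, 0.4, -0.6]
width: 0.0065
```

Run:
```python
from h import *
plan([.5251,-.3869,.12],1.461)
c=imaging.get_calibration("wrist");p,d=imaging.camera("wrist");cv2.imwrite("pics/w13.png",p[:,:,::-1])
P=cloud("wrist",d,c).reshape(-1,3);P=P[np.isfinite(P).all(1)]
m=(abs(P[:,0]-.48)<.1)&(abs(P[:,1]+.385)<.1)&(P[:,2]>.025)&(P[:,2]<.06)
P=P[m];print(len(P),P.mean(0),cv2.minAreaRect(P[:,:2].astype(np.float32)))
```

```text
from [ 0.5249 -0.386   0.2643] yaw 1.463 q [ 0.594  0.375 -0.04   1.318  0.014  1.45   0.447] w 0.0065 t 20.35
shift [-0.0009  0.0002  0.1443] roll 0.002
4425 [ 0.47114195 -0.38051471  0.03902397] ((0.47794055938720703, -0.3828772306442261), (0.10243497043848038, 0.15007945895195007), 83.43195343017578)
```

View pics/w13.png

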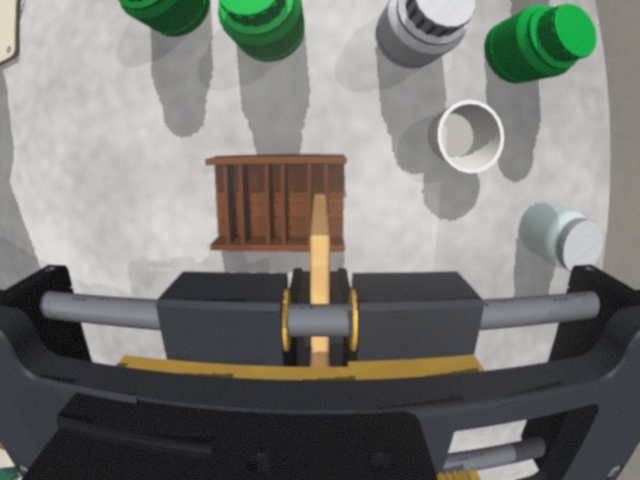

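Run:
```python
from h import *
th=-.112;ex=np.array([np.cos(th),np.sin(th)]);ey=np.array([-ex[1],ex[0]]);o=np.array([.4804,-.382])
def prof(P,lab):
    P=P[np.isfinite(P).all(1)];L=(P[:,:2]-o)@np.stack([ex,ey],1)
    m=(abs(L[:,1])<.035)&(abs(L[:,0])<.08)&(P[:,2]<.043)&(P[:,2]>.036);h,b=np.histogram(L[m,0],np.arange(-.08,.0801,.002))
    x=(b[:-1]+b[1:])/2; on=h>0.3*np.percentile(h[h>0],90)
    # segments
    seg=[];i=0
    while i<len(x):
        if on[i]:
            j=i
            while j+1<len(x) and on[j+1]:j+=1
            seg.append(round(float((x[i:j+1]*h[i:j+1]).sum()/h[i:j+1].sum()),4));i=j+1
        else:i+=1
    print(lab,m.sum(),seg)
    m=(abs(L[:,0])<.08)&(abs(L[:,1])<.07)&(P[:,2]>.036)&(P[:,2]<.047);print(" y",np.percentile(L[m,1],[1,50,99]).round(4))
prof(cloud("top",np.load("pics/top0.npy")).reshape(-1,3),"top")
c=imaging.get_calibration("wrist");p,d=imaging.camera("wrist");prof(cloud("wrist",d,c).reshape(-1,3),"wrist")
```

```text
top 185 [-0.054, -0.0368, -0.009, 0.0081, 0.0361, 0.0533]
 y [-0.0514 -0.0005  0.0512]
wrist 1414 [-0.0554, -0.0386, -0.0107, 0.006, 0.0338, 0.0508]
 y [-0.052   0.0065  0.0496]
```

Both cameras put the slot within 2 mm of each other, so I'll take the middle and lower it with force checks.

Request:
move_arm --pt "-0.0013 -0.001 0.04 0" --pt "-0.0013 -0.001 0.08 0" --pt "-0.0013 -0.001 0.12 0" --pt "-0.0013 -0.001 0.15 0" --pt "-0.0013 -0.001 0.165 0" --pt "-0.0013 -0.001 0.175 0" --pt "-0.0013 -0.001 0.182 0" --pt "-0.0013 -0.001 0.185 0" --pt "-0.0013 -0.001 0.185 0"

```text
time: 21.35
ee_pos: [0.5236, -0.3891, 0.08]
eef_rot: [0.745, 0.667, 0.0, 0.001]
ft_force: [-0.2, 0.8, -1.0]
width: 0.0069
```

Run:
```python
from h import *
plan([.5238,-.3872,.055],1.461)
p,d=imaging.camera("wrist");cv2.imwrite("pics/w14.png",p[:,:,::-1])
```

```text
from [ 0.5236 -0.3891  0.08  ] yaw 1.4607 q [ 0.603  0.496 -0.046  1.542  0.024  1.103  0.442] w 0.0069 t 21.35
shift [ 0.002  -0.0001  0.025 ] roll -0.0003
```

View pics/w14.png

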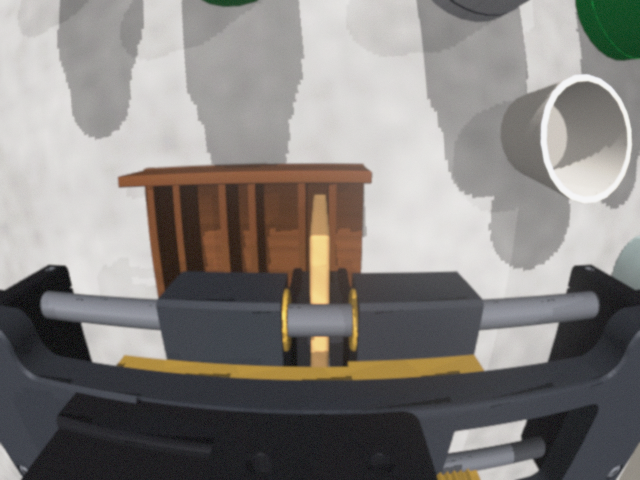

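The coaster's lower edge is already between the plates (302 and 335, coaster at 320).

Request:
move_arm --pt "0.002 0 0.005 0" --pt "0.002 0 0.01 0" --pt "0.002 0 0.015 0" --pt "0.002 0 0.02 0" --pt "0.002 0 0.0235 0" --pt "0.002 0 0.0235 0"

```text
time: 22.0
ee_pos: [0.5234, -0.3869, 0.0554]
eef_rot: [0.745, 0.667, -0.0, -0.0]
ft_force: [0.4, -0.4, -1.1]
width: 0.0069
```

Request:
move_arm --pt "0 0 0.0005 0" --pt "0 0 0.0005 0"

```text
time: 22.2
ee_pos: [0.5234, -0.3869, 0.0553]
eef_rot: [0.745, 0.667, -0.0, 0.0]
ft_force: [-0.9, -1.2, -0.9]
width: 0.0068
```

Request:
move_arm --pt "0 0 0 0" --pt "0 0 0 0" --pt "0 0 0 0" --pt "0 0 0 0" --pt "0 0 -0.03 0" --pt "0 0 -0.07 0" --pt "0 0 -0.12 0" --pt "0 0 -0.17 0" --pt "0 0 -0.2 0" --pt "0 0 -0.2 0" --claw -0.4

```text
time: 23.2
ee_pos: [0.5251, -0.388, 0.2612]
eef_rot: [0.745, 0.667, 0.001, 0.004]
ft_force: [1.3, -1.2, -0.5]
width: 0.0259
```

Run:
```python
from h import *
plan([.4866,.3715,.25],1.714)
c=imaging.get_calibration("wrist");p,d=imaging.camera("wrist");cv2.imwrite("pics/w15.png",p[:,:,::-1])
hsv=cv2.cvtColor(p,cv2.COLOR_RGB2HSV);P=cloud("wrist",d,c)
p,d=imaging.camera("side");cv2.imwrite("pics/s15.png",cv2.resize(p[150:250,350:470,::-1],(720,600)))
```

```text
from [ 0.5251 -0.388   0.2612] yaw 1.4606 q [ 0.595  0.371 -0.04   1.328  0.015  1.433  0.446] w 0.0259 t 23.2
shift [ 0.7507 -0.1219  0.0072] roll -0.2534
```

View pics/w15.png

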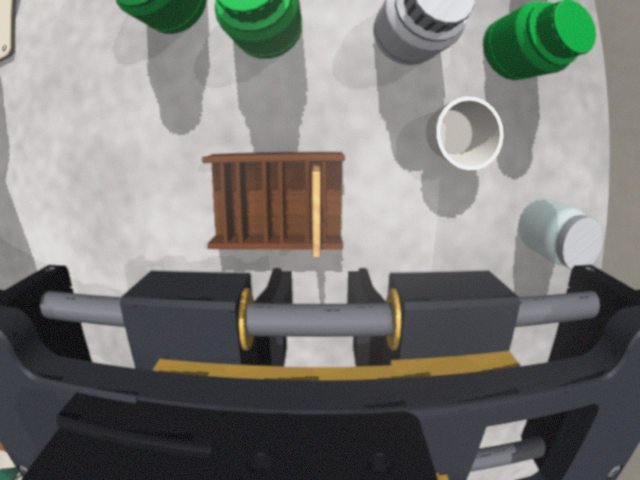

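View pics/s15.png

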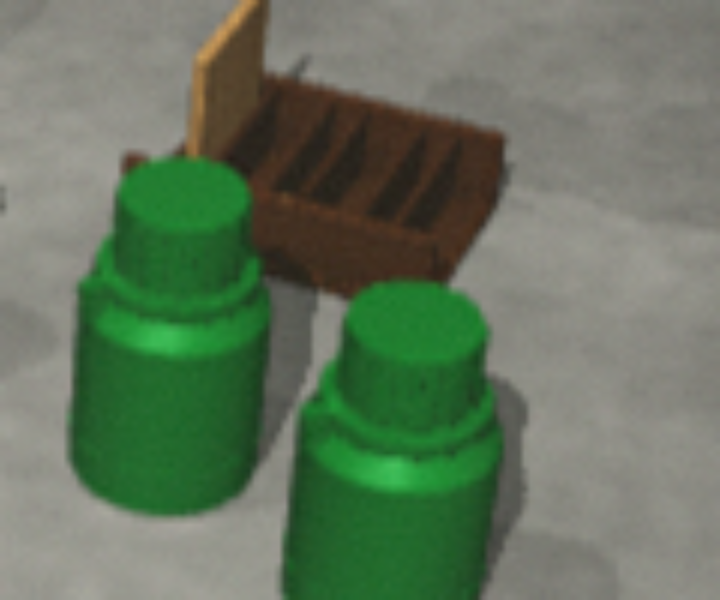

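The first coaster stands upright in the +45 slot. Next one.

Request:
move_arm --pt "0.7507 -0.122 -0.005 -0.253" --pt "0.7507 -0.122 -0.005 -0.253" --pt "0.7507 -0.122 -0.005 -0.253" --pt "0.7507 -0.122 -0.005 -0.253" --pt "0.7507 -0.122 -0.005 -0.253" --pt "0.7507 -0.122 -0.005 -0.253" --pt "0.7507 -0.122 -0.005 -0.253" --pt "0.7507 -0.122 -0.005 -0.253" --pt "0.7507 -0.122 -0.005 -0.253" --pt "0.7507 -0.122 -0.005 -0.253" --pt "0.7507 -0.122 -0.005 -0.253" --pt "0.7507 -0.122 -0.005 -0.253" --pt "0.7507 -0.122 -0.005 -0.253" --pt "0.7507 -0.122 -0.005 -0.253" --pt "0.7507 -0.122 -0.005 -0.253" --pt "0.7507 -0.122 -0.005 -0.253" --pt "0.7507 -0.122 -0.005 -0.253" --pt "0.7507 -0.122 -0.005 -0.253" --claw -0.3

```text
time: 25.1
ee_pos: [0.4848, 0.3713, 0.2589]
eef_rot: [0.655, 0.756, -0.001, 0.0]
ft_force: [-0.6, -0.8, 0.6]
width: 0.0303
```

Run:
```python
from h import *
plan([.4864,.372,.054],1.714)
c=imaging.get_calibration("wrist");p,d=imaging.camera("wrist");cv2.imwrite("pics/w16.png",p[:,:,::-1])
C=cloud("wrist",d,c)
hsv=cv2.cvtColor(p,cv2.COLOR_RGB2HSV);org=(hsv[...,1]>110)&(hsv[...,0]<25)
P=C[org];P=P[np.isfinite(P).all(1)];P=P[(P[:,2]>.091)&(P[:,2]<.102)]
print(len(P),P.mean(0),cv2.minAreaRect(P[:,:2].astype(np.float32)))
p,d=imaging.camera("top");C=cloud("top",d)
P=C.reshape(-1,3);P=P[(abs(P[:,0]-.52)<.03)&(abs(P[:,1]+.387)<.06)&(P[:,2]>.06)&(P[:,2]<.13)]
print("placed",len(P),P.mean(0),np.median(P[:,2]),cv2.minAreaRect(P[:,:2].astype(np.float32)))
```

```text
from [0.4848 0.3713 0.2589] yaw 1.713 q [-0.261  0.346 -0.605  1.418  0.196  1.44  -0.722] w 0.0303 t 25.1
shift [0.0008 0.002  0.2049] roll -0.001
329 [0.52475244 0.32875554 0.09627876] ((0.6450797915458679, 0.20158743858337402), (0.04670146480202675, 0.5281406044960022), 43.44426345825195)
placed 119 [ 0.52514667 -0.38654671  0.0917628 ] 0.09545954383934864 ((0.5251379609107971, -0.3883630037307739), (0.08091695606708527, 0.007350203115493059), 84.33190155029297)
```

View pics/w16.png

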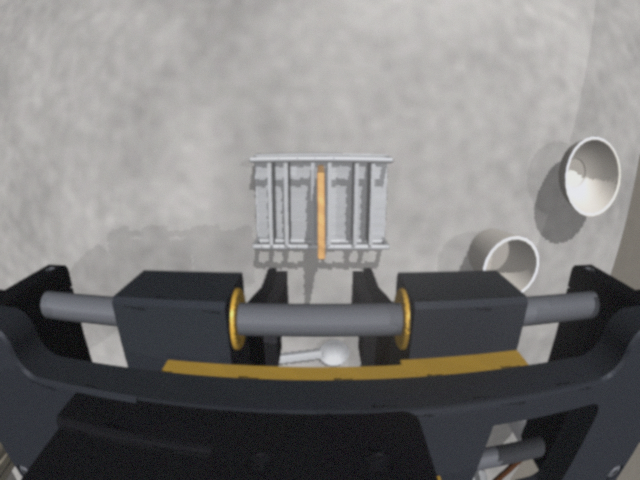

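The first coaster's top is at 95.5 mm, so it is on the floor. The second one is lined up at (321,212); descending.

Request:
move_arm --pt "0.0008 0.0016 0.045 0" --pt "0.0008 0.0016 0.09 0" --pt "0.0008 0.0016 0.13 0" --pt "0.0008 0.0016 0.16 0" --pt "0.0008 0.0016 0.185 0" --pt "0.0008 0.0016 0.204 0" --pt "0.0008 0.0016 0.204 0" --pt "0.0008 0.0016 0.204 0"

```text
time: 26.0
ee_pos: [0.4868, 0.3727, 0.0569]
eef_rot: [0.655, 0.755, 0.0, 0.0]
ft_force: [-0.5, 0.2, -0.0]
width: 0.0303
```

Request:
move_arm --pt "0 0 0 0" --pt "0 0 0 0" --pt "0 0 0 0" --pt "0 0 0 0" --pt "0 0 0 0" --pt "0 0 0 0" --claw -1 --newtons 20

```text
time: 26.6
ee_pos: [0.4863, 0.3738, 0.0567]
eef_rot: [0.655, 0.756, 0.0, 0.0]
ft_force: [-0.6, -1.3, 4.0]
width: 0.0071
```

Request:
move_arm --pt "0 0 -0.02 0" --pt "0 0 -0.04 0" --pt "0 0 -0.06 0" --pt "0 0 -0.09 0" --pt "0 0 -0.12 0" --pt "0 0 -0.16 0" --pt "0 0 -0.2 0" --pt "0 0 -0.215 0" --pt "0 0 -0.215 0"

```text
time: 27.5
ee_pos: [0.4866, 0.3745, 0.2733]
eef_rot: [0.655, 0.756, 0.002, 0.0]
ft_force: [0.3, -0.3, -1.5]
width: 0.0069
```

Run:
```python
from h import *
plan([.4348,-.377,.26],1.461)
```

```text
from [0.4866 0.3745 0.2733] yaw 1.7138 q [-0.264  0.344 -0.608  1.391  0.196  1.463 -0.722] w 0.0069 t 27.5
shift [-0.7364 -0.1584  0.0116] roll 0.2528
```

Request:
move_arm --pt "-0.7364 -0.1592 0.01 0.253" --pt "-0.7364 -0.1592 0.01 0.253" --pt "-0.7364 -0.1592 0.01 0.253" --pt "-0.7364 -0.1592 0.01 0.253" --pt "-0.7364 -0.1592 0.01 0.253" --pt "-0.7364 -0.1592 0.01 0.253" --pt "-0.7364 -0.1592 0.01 0.253" --pt "-0.7364 -0.1592 0.01 0.253" --pt "-0.7364 -0.1592 0.01 0.253" --pt "-0.7364 -0.1592 0.01 0.253" --pt "-0.7364 -0.1592 0.01 0.253" --pt "-0.7364 -0.1592 0.01 0.253" --pt "-0.7364 -0.1592 0.01 0.253" --pt "-0.7364 -0.1592 0.01 0.253" --pt "-0.7364 -0.1592 0.01 0.253" --pt "-0.7364 -0.1592 0.01 0.253" --pt "-0.7364 -0.1592 0.01 0.253" --pt "-0.7364 -0.1592 0.01 0.253" --pt "-0.7364 -0.1592 0.01 0.253" --pt "-0.7364 -0.1592 0.01 0.253"

```text
time: 29.5
ee_pos: [0.434, -0.3767, 0.2613]
eef_rot: [0.744, 0.668, 0.0, 0.0]
ft_force: [0.1, 0.1, 0.2]
width: 0.0069
```

Run:
```python
from h import *
plan([.4340,-.3775,.08],1.461)
```

```text
from [ 0.434  -0.3767  0.2613] yaw 1.4627 q [ 0.587  0.201  0.057  1.545 -0.012  1.397  0.536] w 0.0069 t 29.5
shift [-9.000e-04  1.000e-04  1.813e-01] roll 0.0017
```

Request:
move_arm --pt "0 0 0.045 0" --pt "0 0 0.09 0" --pt "0 0 0.13 0" --pt "0 0 0.15 0" --pt "0 0 0.165 0" --pt "0 0 0.175 0" --pt "0 0 0.18 0" --pt "0 0 0.18 0"

```text
time: 30.3
ee_pos: [0.4337, -0.3777, 0.0815]
eef_rot: [0.745, 0.667, 0.0, 0.0]
ft_force: [0.4, 0.9, -1.7]
width: 0.0069
```

Run:
```python
from h import *
plan([.4340,-.3775,.0565],1.461)
p,d=imaging.camera("wrist");cv2.imwrite("pics/w17.png",p[:,:,::-1])
```

```text
from [ 0.4337 -0.3777  0.0815] yaw 1.4611 q [ 0.597  0.341  0.048  1.761 -0.019  1.04   0.542] w 0.0069 t 30.3
shift [0.0003 0.0002 0.025 ] roll 0.0001
```

View pics/w17.png

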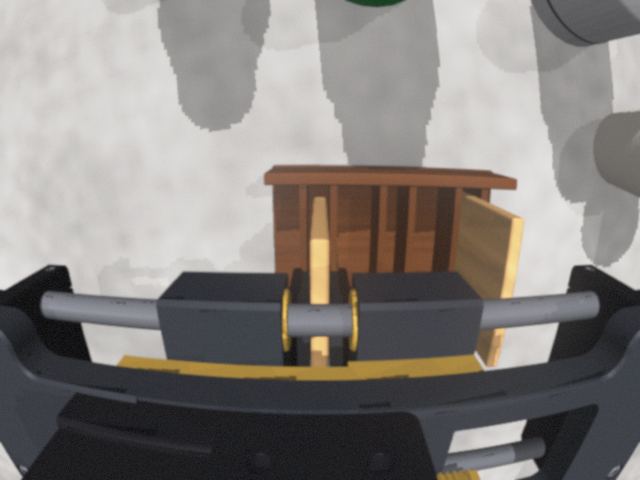

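The coaster is centred between the plates (304 and 333, coaster at 320). Lowering and releasing.

Request:
move_arm --pt "0 0 0.005 0" --pt "0 0 0.01 0" --pt "0 0 0.015 0" --pt "0 0 0.02 0" --pt "0 0 0.0245 0" --pt "0 0 0.025 0" --pt "0 0 0.025 0"

```text
time: 31.05
ee_pos: [0.4335, -0.3778, 0.0563]
eef_rot: [0.745, 0.667, 0.0, 0.0]
ft_force: [0.4, 3.9, 3.2]
width: 0.0067
```

Request:
move_arm --pt "0 0 0 0" --pt "0 0 0 0" --pt "0 0 0 0" --pt "0 0 0 0" --pt "0 0 -0.03 0" --pt "0 0 -0.07 0" --pt "0 0 -0.12 0" --pt "0 0 -0.17 0" --pt "0 0 -0.2 0" --pt "0 0 -0.2 0" --claw -0.4

```text
time: 32.05
ee_pos: [0.435, -0.3793, 0.2615]
eef_rot: [0.745, 0.667, 0.001, 0.004]
ft_force: [0.4, -0.3, 0.5]
width: 0.026
```

Run:
```python
from h import *
p,d=imaging.camera("wrist");cv2.imwrite("pics/w18.png",p[:,:,::-1])
p,d=imaging.camera("top");cv2.imwrite("pics/t18.png",p[:,:,::-1]);C=cloud("top",d);P0=C.reshape(-1,3)
for c in((.525,-.387),(.435,-.377)):
    P=P0[(abs(P0[:,0]-c[0])<.03)&(abs(P0[:,1]-c[1])<.06)&(P0[:,2]>.06)&(P0[:,2]<.13)]
    print("placed",len(P),P.mean(0) if len(P) else 0,np.median(P[:,2]) if len(P) else 0)
p2,d2=imaging.camera("side")
for n,p,d in(("top",p,d),("side",p2,d2)):
    P=cloud(n,d); hsv=cv2.cvtColor(p,cv2.COLOR_RGB2HSV)
    m=(hsv[...,1]<60)&(P[...,2]>.005)&(P[...,2]<.015)&(abs(P[...,0]-.45)<.14)&(abs(P[...,1]-.14)<.085)
    Q=P[m];rect=cv2.minAreaRect(Q[:,:2].astype(np.float32));print(n,len(Q),Q.mean(0),rect)
    # handle fit
plan([.45,.14,.25])
```

```text
placed 105 [ 0.52549065 -0.38152256  0.09175534] 0.09563135202435195
placed 98 [ 0.43637126 -0.3739805   0.09265836] 0.09513294124898788
top 955 [0.46585698 0.14462686 0.0078307 ] ((0.4512908160686493, 0.1400488317012787), (0.27630501985549927, 0.16894520819187164), 0.08224742114543915)
side 800 [0.4844378  0.15820762 0.0090591 ] ((0.4518187940120697, 0.14005747437477112), (0.2633979022502899, 0.16177713871002197), 1.4627642631530762)
from [ 0.4331 -0.3777  0.2552] yaw 1.4608 q [ 0.588  0.204  0.059  1.553 -0.012  1.386  0.537] w 0.0258 t 32.2
shift [ 0.5164 -0.04    0.0055] roll 0
```

View pics/t18.png

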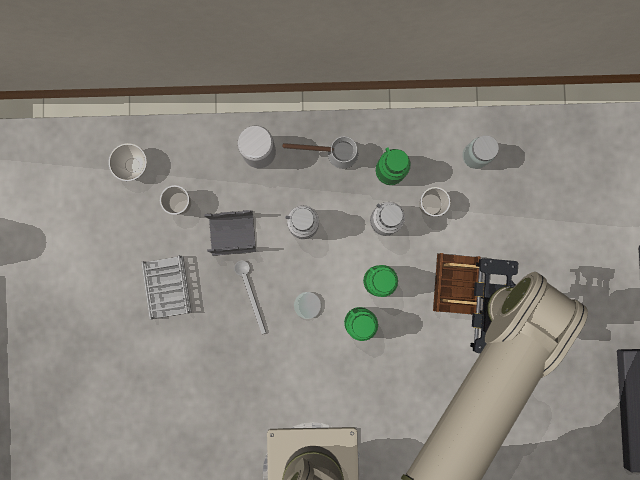

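Both coasters are in the caddy (tops at 95 mm, as expected), and the spoon has not moved. On to the spoon.

Run:
```python
from h import *
plan([.4635,.1465,.22],.30)
```

```text
from [ 0.4331 -0.3777  0.2552] yaw 1.4608 q [ 0.588  0.204  0.059  1.553 -0.012  1.386  0.537] w 0.0258 t 32.2
shift [ 0.5244 -0.0273  0.0355] roll 1.1608
```

Request:
move_arm --pt "0.15 0 0 0.3" --pt "0.15 0 0 0.3" --pt "0.15 0 0 0.3" --pt "0.5244 -0.027 0 1.16" --pt "0.5244 -0.027 0 1.16" --pt "0.5244 -0.027 0 1.16" --pt "0.5244 -0.027 0 1.16" --pt "0.5244 -0.027 0.03 1.16" --pt "0.5244 -0.027 0.03 1.16" --pt "0.5244 -0.027 0.03 1.16" --pt "0.5244 -0.027 0.03 1.16" --pt "0.5244 -0.027 0.03 1.16" --pt "0.5244 -0.027 0.03 1.16" --pt "0.5244 -0.027 0.03 1.16" --pt "0.5244 -0.027 0.03 1.16" --pt "0.5244 -0.027 0.03 1.16" --pt "0.5244 -0.027 0.03 1.16" --claw 0

```text
time: 33.9
ee_pos: [0.4643, 0.1454, 0.2263]
eef_rot: [0.989, 0.149, 0.0, 0.0]
ft_force: [-0.9, 0.1, 0.7]
width: 0.0436
```

Run:
```python
from h import *
plan([.4635,.1465,.1],.30)
c=imaging.get_calibration("wrist");p,d=imaging.camera("wrist");cv2.imwrite("pics/w19.png",p[:,:,::-1])
P=cloud("wrist",d,c)
m=(P[...,2]>.006)&(P[...,2]<.016)&(abs(P[...,0]-.46)<.13)&(abs(P[...,1]-.145)<.07)
Q=P[m];print(len(Q),Q.mean(0),cv2.minAreaRect(Q[:,:2].astype(np.float32)))
mm=np.zeros((480,640),np.uint8);mm[m]=255;cv2.imwrite("pics/m19.png",mm)
```

```text
from [0.4643 0.1454 0.2263] yaw 0.2992 q [ 0.029  0.049 -0.437  1.79   0.022  1.307 -1.684] w 0.0436 t 33.9
shift [-0.0005 -0.0014  0.1263] roll -0.0008
2832 [0.48664166 0.15654953 0.00952417] ((0.4676714837551117, 0.1644519567489624), (0.22513961791992188, 0.07935790717601776), 5.849406719207764)
```

View pics/w19.png

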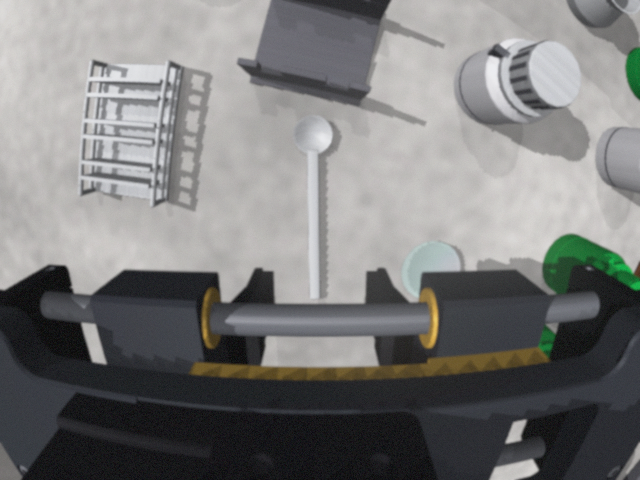

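View pics/m19.png

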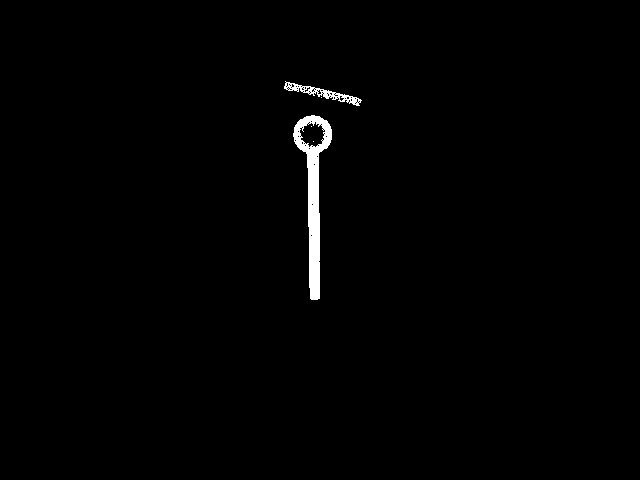

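```bash
cat > spoon.py <<'E'
from h import *
c=imaging.get_calibration("wrist");p,d=imaging.camera("wrist")
P=cloud("wrist",d,c)
m=((P[...,2]>.006)&(P[...,2]<.016)&(abs(P[...,0]-.46)<.13)&(abs(P[...,1]-.145)<.07)).astype(np.uint8)
n,l,s,_=cv2.connectedComponentsWithStats(m,connectivity=8);k=1+np.argmax(s[1:,4])
Q=P[l==k];print(len(Q),Q.mean(0),cv2.minAreaRect(Q[:,:2].astype(np.float32)))
ax=np.array([np.cos(.3),np.sin(.3)]);t=Q[:,:2]@ax;H=Q[(t<t.min()+.15)]
vx,vy,x0,y0=cv2.fitLine(H[:,:2].astype(np.float32),cv2.DIST_HUBER,0,.01,.01).ravel();
if vx<0:vx,vy=-vx,-vy
a=np.array([vx,vy]);t=(Q[:,:2]-[x0,y0])@a;e=[x0,y0]+np.percentile(t,.2)*a;b=[x0,y0]+np.percentile(t,99.8)*a
print("yaw",np.arctan2(vy,vx),"end",e,"bowl",b,"len",np.linalg.norm(b-e),"origin",e+.1*a,"z",np.median(H[:,2]))
yw=float(np.arctan2(vy,vx));o=e+.1*a
plan([o[0],o[1],.004],yw)
E
python3 spoon.py
```

```text
2364 [0.46996332 0.15302674 0.00990082] ((0.4538972079753876, 0.1549341082572937), (0.19905593991279602, 0.03912399709224701), 12.876378059387207)
yaw 0.30768892 end [0.36064125 0.11837453] bowl [0.5495918  0.17841946] len 0.19826170845277327 origin [0.45594486 0.14866022] z 0.010381658589715978
from [0.4643 0.1458 0.2263] yaw 0.2999 q [ 0.029  0.049 -0.437  1.789  0.022  1.307 -1.685] w 0.0439 t 34.0
shift [-0.0072 -0.0052  0.2223] roll -0.0078
```

Request:
move_arm --pt "-0.0065 -0.0045 0.045 0.008" --pt "-0.0065 -0.0045 0.09 0.008" --pt "-0.0065 -0.0045 0.13 0.008" --pt "-0.0065 -0.0045 0.165 0.008" --pt "-0.0065 -0.0045 0.19 0.008" --pt "-0.0065 -0.0045 0.205 0.008" --pt "-0.0065 -0.0045 0.215 0.008" --pt "-0.0065 -0.0045 0.22 0.008" --pt "-0.0065 -0.0045 0.22 0.008" --pt "-0.0065 -0.0045 0.22 0.008" --claw 0

```text
time: 35.0
ee_pos: [0.4572, 0.1488, 0.007]
eef_rot: [0.989, 0.146, 0.001, -0.0]
ft_force: [0.5, -0.3, 0.8]
width: 0.0436
```

Run:
```python
from h import *
plan([.457,.148,.004],.3077);print(read_state()["ft_force"])
c=imaging.get_calibration("wrist");p,d=imaging.camera("wrist");cv2.imwrite("pics/w20.png",p[:,:,::-1])
```

```text
from [0.4572 0.1488 0.007 ] yaw 0.2927 q [-0.022  0.299 -0.427  2.029  0.165  0.844 -1.82 ] w 0.0436 t 35.0
shift [-0.0005  0.0007  0.003 ] roll -0.015
[ 0.4811327  -0.32264564  0.83397928]
```

View pics/w20.png

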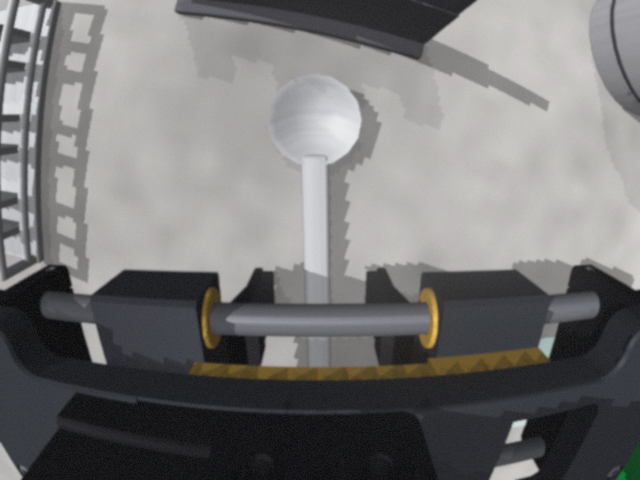

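The spoon handle lies between the fingers (x≈316). I correct the yaw, drop 3 mm and grip.

Request:
move_arm --pt "0 0.0 0.003 -0.015" --pt "0 0 0.003 -0.015" --pt "0 0 0.003 -0.015"

```text
time: 35.35
ee_pos: [0.4567, 0.1487, 0.0033]
eef_rot: [0.988, 0.153, 0.0, 0.0]
ft_force: [-0.1, -0.5, -0.3]
width: 0.0436
```

Request:
move_arm --pt "0 0 0 0" --pt "0 0 0 0" --pt "0 0 0 0" --pt "0 0 0 0" --pt "0 0 0 0" --pt "0 0 0 0" --claw -1 --newtons 40

```text
time: 35.95
ee_pos: [0.4567, 0.1487, 0.0033]
eef_rot: [0.988, 0.153, 0.0, 0.0]
ft_force: [-0.8, -0.4, 0.5]
width: 0.0112
```

Request:
move_arm --pt "0 0 -0.01 0" --pt "0 0 -0.02 0" --pt "0 0 -0.04 0" --pt "0 0 -0.06 0" --pt "0 0 -0.09 0" --pt "0 0 -0.12 0" --pt "0 0 -0.12 0" --pt "0 0 -0.12 0"

```text
time: 36.75
ee_pos: [0.4571, 0.1487, 0.1242]
eef_rot: [0.988, 0.153, 0.001, 0.0]
ft_force: [0.3, -0.1, -0.9]
width: 0.0113
```

Run:
```python
from h import *
plan([.6243,.2288,.125],.07)
p,d=imaging.camera("wrist");cv2.imwrite("pics/w21.png",p[:,:,::-1])
p,d=imaging.camera("side");cv2.imwrite("pics/s21.png",p[:,:,::-1])
```

```text
from [0.4571 0.1487 0.1242] yaw 0.3077 q [ 0.019  0.128 -0.454  1.935  0.064  1.09  -1.724] w 0.0113 t 36.75
shift [ 0.1836 -0.0257 -0.0004] roll 0.2377
```

View pics/s21.png

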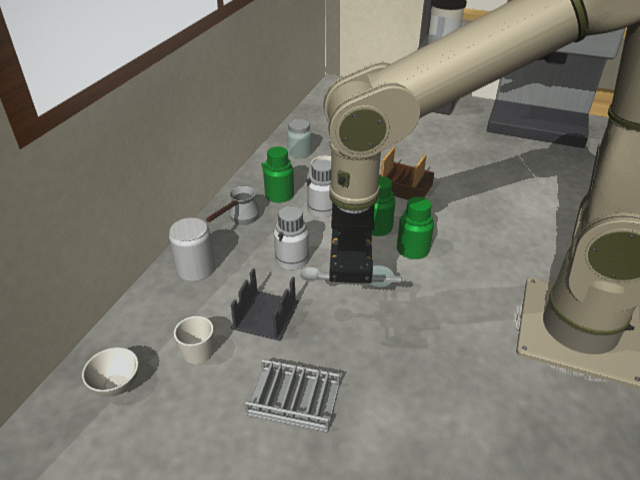

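View pics/w21.png

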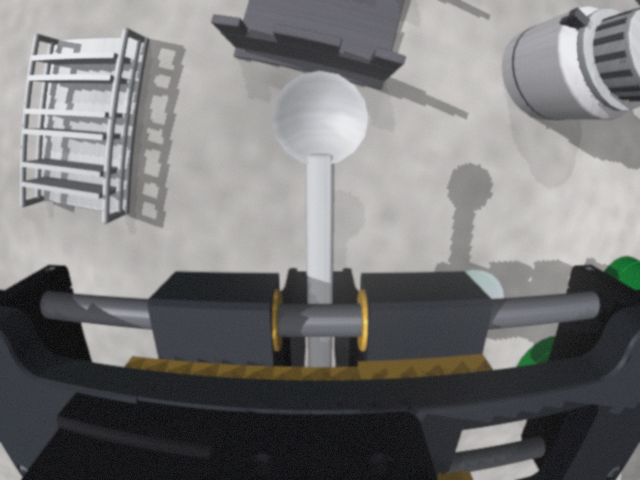

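Request:
move_arm --pt "0.1836 -0.0257 -0.02 0.238" --pt "0.1836 -0.0257 -0.02 0.238" --pt "0.1836 -0.0257 -0.02 0.238" --pt "0.1836 -0.0257 -0.02 0.238" --pt "0.1836 -0.0257 -0.02 0.238" --pt "0.1836 -0.0257 -0.02 0.238" --pt "0.1836 -0.0257 -0.02 0.238" --pt "0.1836 -0.0257 -0.02 0.238"

```text
time: 37.65
ee_pos: [0.6231, 0.2282, 0.1431]
eef_rot: [0.999, 0.035, -0.0, 0.0]
ft_force: [-0.9, -0.4, -1.0]
width: 0.0112
```

Run:
```python
from h import *
plan([.6243,.2288,.09],.07)
c=imaging.get_calibration("wrist");p,dw=imaging.camera("wrist");cv2.imwrite("pics/w22.png",p[:,:,::-1])
p,ds=imaging.camera("side")
th=.068;ex=np.array([np.cos(th),np.sin(th)]);ey=np.array([-ex[1],ex[0]]);o=np.array([.6264,.1985])
for lab,C in(("top0",cloud("top",np.load("pics/top0.npy"))),("side0",cloud("side",np.load("pics/side0.npy"))),("wrist",cloud("wrist",dw,c))):
    P=C.reshape(-1,3);P=P[np.isfinite(P).all(1)];L=(P[:,:2]-o)@np.stack([ex,ey],1)
    for s in(-.045,.045):
        m=(abs(L[:,0]-s)<.01)&(abs(L[:,1])<.07)&(P[:,2]>.055)&(P[:,2]<.082)
        if m.sum()<5: print(lab,s,m.sum());continue
        h,b=np.histogram(L[m,1],np.arange(-.064,.066,.002));print(lab,s,m.sum(),"xmed",np.median(L[m,0]).round(4),"y ext",np.percentile(L[m,1],[1,99]).round(4));print("  ",h.tolist())
```

```text
from [0.6231 0.2282 0.1431] yaw 0.0697 q [-0.127  0.498 -0.405  1.43   0.2    1.254 -2.052] w 0.0112 t 37.65
shift [ 0.0013 -0.0006  0.0531] roll -0.0003
top0 -0.045 94 xmed -0.045 y ext [-0.0572  0.057 ]
   [0, 0, 0, 4, 2, 1, 2, 2, 2, 2, 2, 2, 0, 0, 1, 0, 0, 0, 0, 0, 0, 1, 3, 3, 1, 3, 3, 3, 2, 1, 3, 3, 3, 1, 1, 2, 2, 3, 1, 4, 2, 2, 0, 0, 0, 0, 0, 0, 0, 0, 0, 4, 4, 1, 3, 3, 3, 2, 2, 2, 3, 0, 0, 0]
top0 0.045 102 xmed 0.0445 y ext [-0.0582  0.0553]
   [0, 0, 2, 3, 1, 4, 1, 3, 4, 2, 3, 1, 0, 0, 0, 0, 0, 0, 0, 0, 0, 2, 4, 1, 3, 2, 2, 3, 1, 4, 2, 3, 1, 3, 2, 4, 4, 3, 0, 4, 1, 2, 1, 0, 0, 0, 0, 0, 0, 1, 1, 4, 1, 3, 2, 4, 1, 2, 3, 3, 0, 1, 0, 0]
side0 -0.045 223 xmed -0.0468 y ext [-0.0553  0.0599]
   [0, 0, 0, 2, 5, 4, 4, 4, 4, 3, 5, 8, 10, 5, 0, 0, 0, 0, 0, 0, 0, 0, 3, 5, 3, 4, 5, 4, 7, 5, 3, 3, 5, 6, 0, 8, 4, 4, 6, 4, 3, 14, 8, 4, 0, 0, 1, 0, 0, 0, 0, 0, 2, 4, 4, 4, 6, 8, 3, 5, 8, 14, 2, 0]
side0 0.045 229 xmed 0.0432 y ext [-0.0561  0.0591]
   [0, 0, 0, 3, 4, 1, 6, 4, 6, 5, 4, 9, 9, 1, 0, 0, 0, 0, 0, 0, 0, 0, 0, 9, 6, 2, 4, 6, 6, 5, 2, 7, 4, 4, 7, 4, 5, 6, 4, 3, 6, 9, 12, 2, 0, 0, 0, 0, 0, 0, 0, 0, 4, 2, 3, 10, 3, 6, 8, 5, 10, 13, 0, 0]
wrist -0.045 0
wrist 0.045 1494 xmed 0.0443 y ext [-0.0573  0.0558]
   [0, 0, 6, 28, 34, 38, 36, 34, 34, 38, 31, 83, 0, 0, 0, 0, 0, 0, 0, 0, 0, 13, 39, 41, 42, 38, 38, 37, 40, 38, 41, 44, 40, 38, 38, 36, 40, 41, 35, 36, 37, 36, 0, 0, 0, 0, 0, 0, 0, 0, 0, 29, 42, 37, 36, 36, 41, 40, 37, 36, 10, 0, 0, 0]
```

View pics/w22.png

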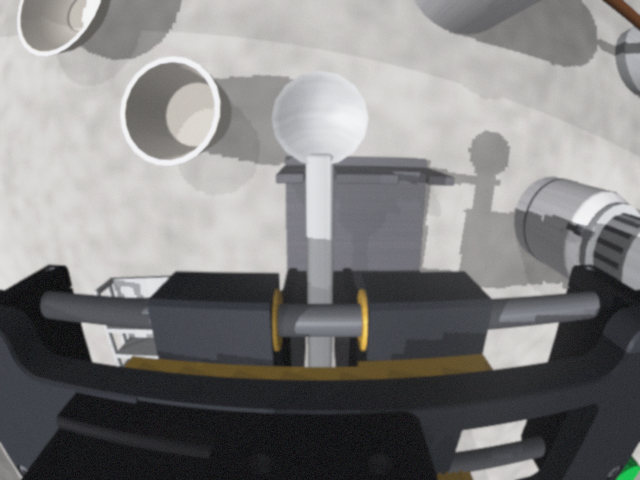

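The spoon is over the +30 notch and level, with the bowl beyond the far upright. Lowering.

Request:
move_arm --pt "0.0013 0.0004 0.03 0" --pt "0.0013 0.0004 0.05 0" --pt "0.0013 0.0004 0.06 0" --pt "0.0013 0.0004 0.065 0" --pt "0.0013 0.0004 0.07 0" --pt "0.0013 0.0004 0.07 0"

```text
time: 38.35
ee_pos: [0.6253, 0.2286, 0.0735]
eef_rot: [0.999, 0.035, 0.0, -0.0]
ft_force: [-0.7, -0.1, -1.7]
width: 0.0115
```

Run:
```python
from h import *
plan([.6244,.2279,.0535],.069);print(read_state()["ft_force"])
p,d=imaging.camera("wrist");cv2.imwrite("pics/w23.png",p[:,:,::-1])
p,d=imaging.camera("side");cv2.imwrite("pics/s23.png",cv2.resize(p[240:360,200:340,::-1],(700,600)))
```

```text
from [0.6253 0.2286 0.0735] yaw 0.0698 q [-0.134  0.563 -0.393  1.49   0.228  1.134 -2.069] w 0.0115 t 38.35
shift [-0.0009  0.0006  0.02  ] roll 0.0008
[-0.67142184 -0.09281619 -1.72466602]
```

View pics/w23.png

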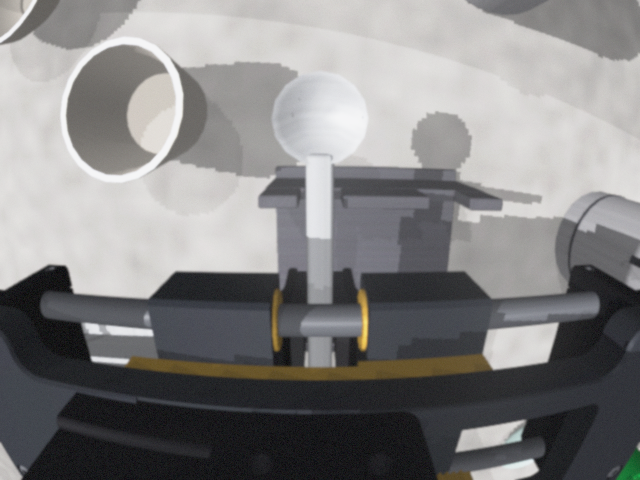

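View pics/s23.png

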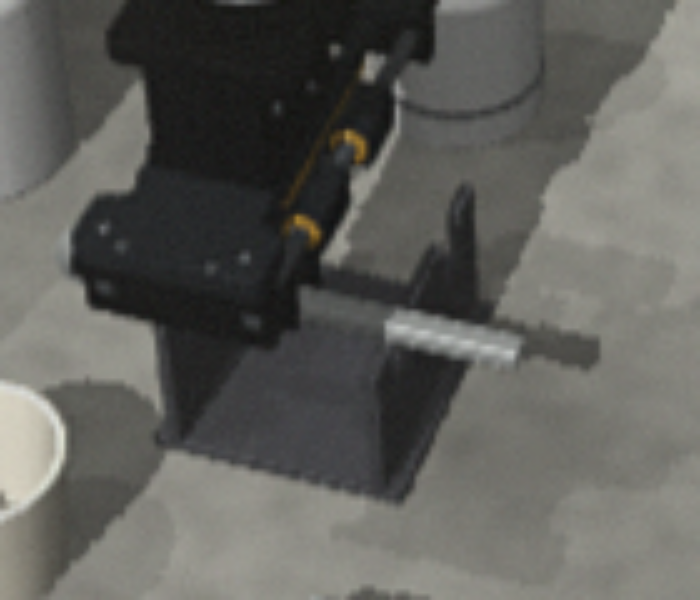

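Both ends are in their notches. I'll lower the last 20 mm and release.

Request:
move_arm --pt "0 0.0005 0.005 0" --pt "0 0.0005 0.01 0" --pt "0 0.0005 0.015 0" --pt "0 0.0005 0.018 0" --pt "0 0.0005 0.0195 0" --pt "0 0.0005 0.0195 0"

```text
time: 39.05
ee_pos: [0.6252, 0.228, 0.0537]
eef_rot: [0.999, 0.035, -0.0, 0.0]
ft_force: [0.1, -0.0, -0.4]
width: 0.0111
```

Run:
```python
from h import *
plan([.6244,.2279,.0535],.069);print(read_state()["ft_force"])
```

```text
from [0.6252 0.228  0.0537] yaw 0.0699 q [-0.136  0.583 -0.388  1.504  0.236  1.1   -2.074] w 0.0111 t 39.05
shift [-0.0008  0.0001  0.0002] roll 0.0009
[ 0.14874326 -0.02727861 -0.37218846]
```

Request:
move_arm --pt "0 0 0 0" --pt "0 0 0 0" --pt "0 0 0 0" --pt "0 0 0 0" --pt "0 0 -0.02 0" --pt "0 0 -0.05 0" --pt "0 0 -0.09 0" --pt "0 0 -0.14 0" --pt "0 0 -0.18 0" --pt "0 0 -0.2 0" --pt "-0.1 -0.02 -0.2 0" --pt "-0.2 -0.02 -0.2 0" --pt "-0.2 -0.02 -0.2 0" --pt "-0.2 -0.02 -0.2 0" --pt "-0.2 -0.02 -0.2 0" --claw -0.3

```text
time: 40.55
ee_pos: [0.419, 0.2348, 0.2541]
eef_rot: [0.999, 0.037, 0.0, 0.001]
ft_force: [0.3, 0.7, 0.1]
width: 0.0306
```

Run:
```python
from h import *
p,d=imaging.camera("wrist");cv2.imwrite("pics/w24.png",p[:,:,::-1])
p,d=imaging.camera("side");cv2.imwrite("pics/s24.png",p[:,:,::-1])
p,d=imaging.camera("top");cv2.imwrite("pics/t24.png",p[:,:,::-1])
s=read_state();print(s["ee_pos"],s["time"])
```

```text
[0.42474393 0.23385117 0.25429829] 40.7
```

View pics/s24.png

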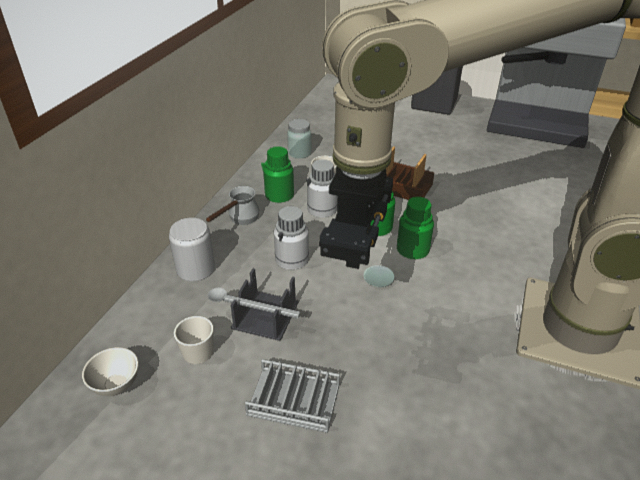

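View pics/t24.png

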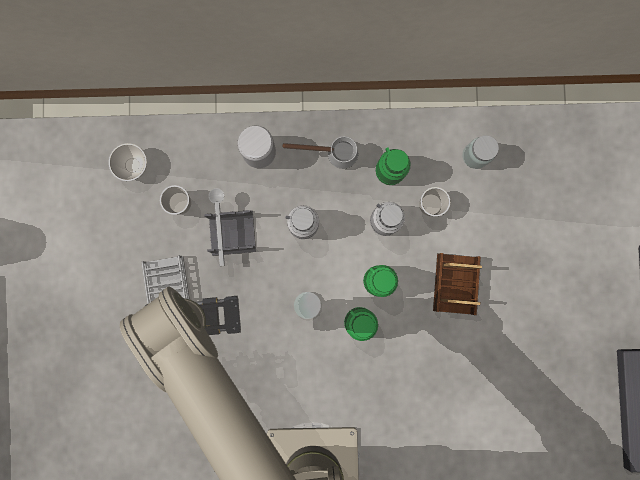

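View pics/w24.png

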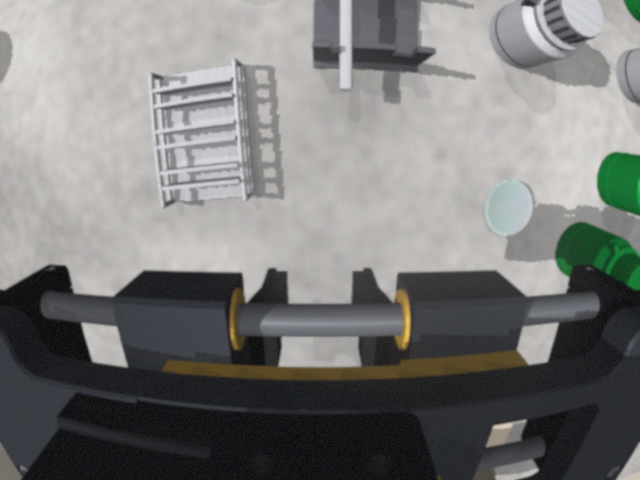

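Run:
```python
from h import *
p,d=imaging.camera("top");P=cloud("top",d).reshape(-1,3);P0=cloud("top",np.load("pics/top0.npy")).reshape(-1,3)
for c in((.648,-.204),(.645,.01)):
    m=(np.hypot(P[:,0]-c[0],P[:,1]-c[1])<.05)&(P[:,2]>.128)&(P[:,2]<.16); print("cap",np.median(P[m][:,2]))
for c in((.525,-.387),(.435,-.377)):
    q=P[(abs(P[:,0]-c[0])<.03)&(abs(P[:,1]-c[1])<.06)&(P[:,2]>.085)&(P[:,2]<.13)];print("coaster",len(q),q.mean(0),cv2.minAreaRect(q[:,:2].astype(np.float32)))
th=.068;ex=np.array([np.cos(th),np.sin(th)]);ey=np.array([-ex[1],ex[0]]);o=np.array([.6264,.1985]);L=(P[:,:2]-o)@np.stack([ex,ey],1)
m=(abs(L[:,1]-.03)<.007)&(abs(L[:,0])<.13)&(P[:,2]>.04)&(P[:,2]<.07);print("spoon x range",np.percentile(L[m,0],[.5,99.5]))
for a in np.arange(-.1,.1,.025):
    k=m&(L[:,0]>a)&(L[:,0]<a+.025); print(a.round(3),k.sum(),np.median(P[k,2]).round(4),np.median(L[k,1]).round(4))
for n,c in dict(cup0=(.71,.33),cup1=(.70,-.335),saucer=(.432,.002)).items():
    for Q in(P0,P):
        z=.01 if n=="saucer" else .055
        k=(np.hypot(Q[:,0]-c[0],Q[:,1]-c[1])<.06)&(Q[:,2]>(.006 if n=="saucer" else .05))&(Q[:,2]<.08);print(n,k.sum(),Q[k].mean(0).round(4))
```

```text
cap 0.13712765715404568
cap 0.13689076516433255
coaster 98 [ 0.52541098 -0.387897    0.09622793] ((0.5255191326141357, -0.3879496455192566), (0.07978890836238861, 0.006965571083128452), 83.73884582519531)
coaster 98 [ 0.43561    -0.37960709  0.09612199] ((0.4355508089065552, -0.3800163269042969), (0.07998692989349365, 0.006839103531092405), 83.49856567382812)
spoon x range [-0.0840751   0.11302419]
-0.1 14 0.059 0.0272
-0.075 35 0.0594 0.027
-0.05 37 0.0588 0.028
-0.025 34 0.0589 0.0267
-0.0 30 0.0606 0.0267
0.025 38 0.0604 0.0272
0.05 33 0.0602 0.0273
0.075 49 0.0549 0.0298
cup0 225 [0.7121 0.3402 0.0621]
cup0 222 [0.7123 0.3415 0.0621]
cup1 207 [ 0.6927 -0.3311  0.0625]
cup1 214 [ 0.693  -0.3318  0.0625]
saucer 499 [0.433  0.0029 0.0102]
saucer 493 [0.4332 0.0043 0.0101]
```

Run:
```python
from h import *
th=.068;ex=np.array([np.cos(th),np.sin(th)]);ey=np.array([-ex[1],ex[0]]);o=np.array([.6264,.1985])
for n in("wrist","side","top"):
    c=imaging.get_calibration(n);p,d=imaging.camera(n);P=cloud(n,d,c).reshape(-1,3);P=P[np.isfinite(P).all(1)]
    L=(P[:,:2]-o)@np.stack([ex,ey],1);m=(abs(L[:,1]-.029)<.012)&(abs(L[:,0])<.14)&(P[:,2]>.047)&(P[:,2]<.066)
    x=np.sort(L[m,0]);print(n,m.sum(),x[:8].round(4),x[-8:].round(4),"y",np.median(L[m&(L[:,0]<.05),1]))
    if n=="top":
        f=cv2.resize(p[175:275,180:270,::-1],(720,800)[::1] if 0 else (540,600),interpolation=cv2.INTER_CUBIC);cv2.imwrite("pics/t25.png",f)
```

```text
wrist 1299 [-0.0877 -0.0876 -0.0876 -0.0875 -0.0875 -0.0875 -0.0875 -0.0874] [0.0094 0.0095 0.0097 0.0098 0.0099 0.0099 0.0099 0.01  ] y 0.02576462746389082
side 662 [-0.0865 -0.0864 -0.086  -0.0858 -0.0857 -0.0855 -0.0852 -0.0852] [0.1108 0.1118 0.1118 0.1119 0.1122 0.1126 0.1131 0.1133] y 0.03024314303784492
top 449 [-0.0847 -0.0847 -0.0846 -0.0843 -0.0841 -0.0823 -0.0822 -0.0819] [0.1109 0.1111 0.1114 0.1119 0.1124 0.1125 0.1134 0.1139] y 0.02544853015029763
```

View pics/t25.png

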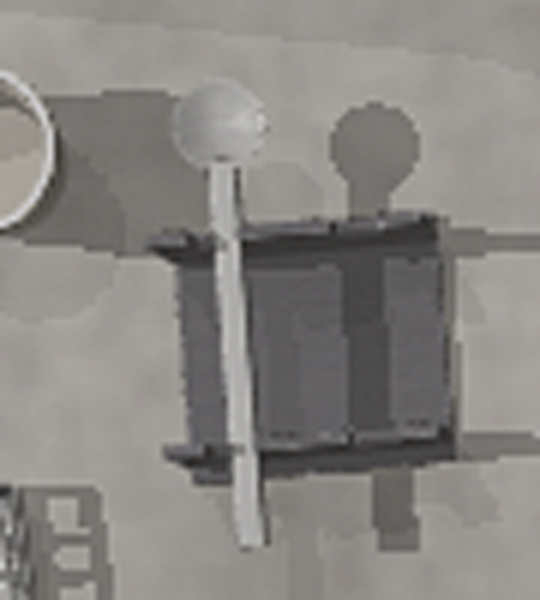

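The spoon now sits about 13 mm further along its length than where I released it (ends at -87 and +113 mm from the rest's middle). It is stable, but I'll regrip and centre it.

Run:
```python
from h import *
plan([.6245,.2270,.2],.069)
```

```text
from [0.4251 0.2339 0.2535] yaw 0.0689 q [-0.106  0.035 -0.498  1.747  0.016  1.364 -2.108] w 0.0304 t 40.9
shift [0.1985 0.0206 0.0533] roll -0.0001
```

Request:
move_arm --pt "0.1985 0.0206 0 0" --pt "0.1985 0.0206 0 0" --pt "0.1985 0.0206 0 0" --pt "0.1985 0.0206 0 0" --pt "0.1985 0.0206 0 0" --pt "0.1985 0.0206 0.05 0" --pt "0.1985 0.0206 0.1 0" --pt "0.1985 0.0206 0.1 0" --pt "0.1985 0.0206 0.1 0"

```text
time: 41.8
ee_pos: [0.6238, 0.2272, 0.1541]
eef_rot: [0.999, 0.035, -0.001, 0.0]
ft_force: [1.1, -0.2, 1.4]
width: 0.0306
```

Run:
```python
from h import *
plan([.6245,.2270,.0545],.069)
p,d=imaging.camera("wrist");cv2.imwrite("pics/w26.png",p[:,:,::-1])
```

```text
from [0.6238 0.2272 0.1541] yaw 0.0695 q [-0.118  0.493 -0.417  1.416  0.201  1.276 -2.05 ] w 0.0306 t 41.8
shift [0.0008 0.0002 0.0996] roll 0.0005
```

View pics/w26.png

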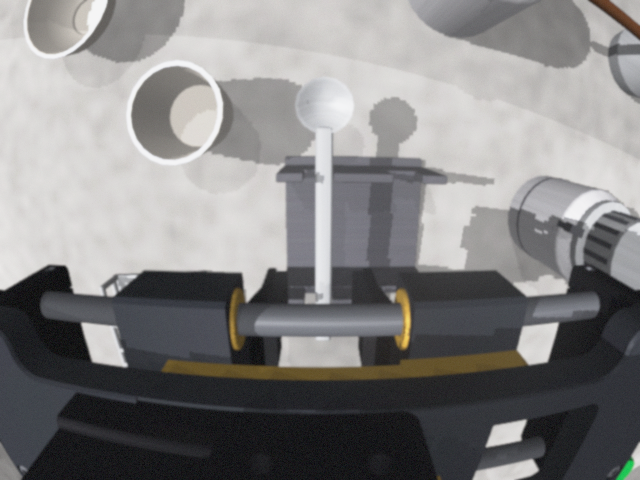

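The handle at column 323 lies between the fingers. Descend and grip.

Request:
move_arm --pt "0.0005 0.0015 0.04 0" --pt "0.0005 0.0015 0.07 0" --pt "0.0005 0.0015 0.085 0" --pt "0.0005 0.0015 0.095 0" --pt "0.0005 0.0015 0.0995 0" --pt "0.0005 0.0015 0.0995 0" --pt "0.0005 0.0015 0.0995 0"

```text
time: 42.55
ee_pos: [0.6251, 0.2262, 0.0557]
eef_rot: [0.999, 0.035, 0.001, -0.0]
ft_force: [-1.0, 0.1, -0.3]
width: 0.0306
```

Request:
move_arm --pt "0 0 0 0" --pt "0 0 0 0" --pt "0 0 0 0" --pt "0 0 0 0" --pt "0 0 0 0" --pt "0 0 0 0" --claw -1 --newtons 40

```text
time: 43.15
ee_pos: [0.6245, 0.2258, 0.0545]
eef_rot: [0.999, 0.035, 0.0, 0.0]
ft_force: [-0.9, -1.2, 3.6]
width: 0.0113
```

Run:
```python
from h import *
plan([.6245,.2270,.0545],.069);print(read_state()["ft_force"])
p,d=imaging.camera("wrist");cv2.imwrite("pics/w27.png",p[:,:,::-1])
```

```text
from [0.6245 0.2258 0.0545] yaw 0.0697 q [-0.125  0.581 -0.398  1.508  0.242  1.101 -2.076] w 0.0113 t 43.15
shift [ 0.0001 -0.0012  0.    ] roll 0.0007
[-0.93830869 -1.15253803  3.5884231 ]
```

View pics/w27.png

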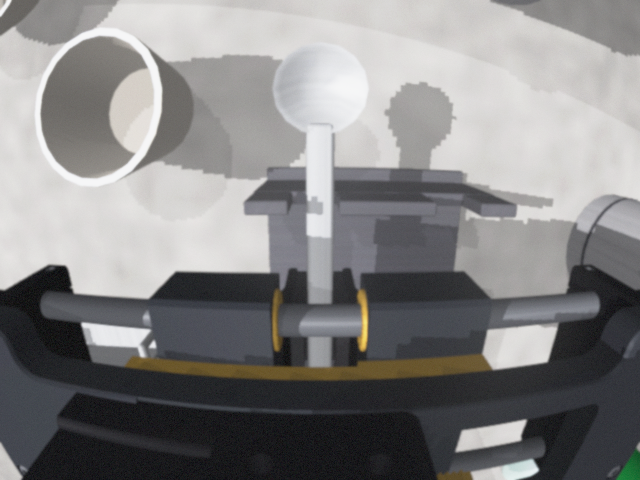

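Bowl now at row 88 against 118 before, so the spoon did shift after release. Lift 8 mm, move it back 13 mm, lower.

Request:
move_arm --pt "0 0 -0.004 0" --pt "0 0 -0.008 0" --pt "-0.005 -0.001 -0.008 0" --pt "-0.01 -0.0015 -0.008 0" --pt "-0.0135 -0.0015 -0.008 0" --pt "-0.0135 -0.0015 -0.008 0" --pt "-0.0135 -0.0015 -0.004 0" --pt "-0.0135 -0.0015 -0.001 0" --pt "-0.0135 -0.0015 0.0 0" --pt "-0.0135 -0.0015 0.0 0" --pt "-0.0135 -0.0015 0.0 0"

```text
time: 44.3
ee_pos: [0.6108, 0.2262, 0.0545]
eef_rot: [0.999, 0.035, -0.0, 0.0]
ft_force: [-3.5, -1.0, 5.7]
width: 0.0111
```

Run:
```python
from h import *
plan([.6110,.2270,.0545],.069);print(read_state()["ft_force"])
```

```text
from [0.6108 0.2262 0.0545] yaw 0.0696 q [-0.124  0.558 -0.404  1.545  0.237  1.088 -2.085] w 0.0111 t 44.3
shift [ 0.0003 -0.0008 -0.    ] roll 0.0006
[-3.46505643 -1.00142428  5.72042271]
```

Request:
move_arm --pt "0 0 0 0" --pt "0 0 0 0" --pt "0 0 0 0" --pt "0 0 0 0" --pt "0 0 0 0" --pt "0 0 -0.01 0" --pt "0 0 -0.02 0" --pt "0 0 -0.04 0" --pt "0 0 -0.07 0" --pt "0 0 -0.11 0" --pt "0 0 -0.15 0" --pt "0 0 -0.2 0" --pt "0 0 -0.2 0" --claw -0.3

```text
time: 45.6
ee_pos: [0.6131, 0.228, 0.2635]
eef_rot: [0.999, 0.035, 0.006, -0.002]
ft_force: [0.9, -0.1, 0.1]
width: 0.0304
```

```bash
cat > chk.py <<'E'
from h import *
import sys
th=.068;ex=np.array([np.cos(th),np.sin(th)]);ey=np.array([-ex[1],ex[0]]);o=np.array([.6264,.1985])
print(read_state()["time"],read_state()["ee_pos"])
for n in("wrist","side","top"):
    c=imaging.get_calibration(n);p,d=imaging.camera(n);cv2.imwrite(f"pics/{sys.argv[1]}_{n}.png",p[:,:,::-1]);P=cloud(n,d,c).reshape(-1,3);P=P[np.isfinite(P).all(1)]
    L=(P[:,:2]-o)@np.stack([ex,ey],1);m=(abs(L[:,1]-.029)<.012)&(abs(L[:,0])<.14)&(P[:,2]>.047)&(P[:,2]<.066)
    if m.sum()<20: print(n,m.sum());continue
    x=np.sort(L[m,0]);print(n,m.sum(),x[:5].round(4),x[-5:].round(4),"y",[np.median(L[m&(abs(L[:,0]-a)<.012),1]).round(4) for a in(-.06,0,.05)],"z",[np.median(P[m&(abs(L[:,0]-a)<.012),2]).round(4) for a in(-.06,0,.05)])
E
python3 chk.py c1
```

```text
45.6 [0.61308631 0.22797677 0.26352372]
wrist 2795 [-0.1003 -0.1003 -0.1002 -0.1001 -0.0999] [0.0976 0.0976 0.0976 0.0977 0.0977] y [np.float64(0.0277), np.float64(0.0278), np.float64(0.0279)] z [np.float64(0.0603), np.float64(0.0604), np.float64(0.0603)]
side 666 [-0.1001 -0.0993 -0.0991 -0.099  -0.0987] [0.0985 0.0986 0.0987 0.0988 0.0998] y [np.float64(0.0332), np.float64(0.0333), np.float64(0.0299)] z [np.float64(0.0602), np.float64(0.0591), np.float64(0.0597)]
top 132 [-0.0471 -0.0462 -0.0439 -0.0415 -0.0384] [0.0976 0.0983 0.0986 0.0987 0.099 ] y [np.float64(nan), np.float64(nan), np.float64(0.0189)] z [np.float64(nan), np.float64(nan), np.float64(0.0611)]
  return _methods._mean(a, axis=axis, dtype=dtype,
  ret = ret.dtype.type(ret / rcount)
```

Now centred: ends at about ±100 mm, top at 60 mm along its whole length. I'll move clear, wait, and check once more.

Request:
move_arm --pt "-0.05 -0.02 0 0" --pt "-0.1 -0.02 0 0" --pt "-0.15 -0.02 0 0" --pt "-0.19 -0.02 0 0" --pt "-0.19 -0.02 0 0" --pt "-0.19 -0.02 0 0" --pt "-0.19 -0.02 0 0" --pt "-0.19 -0.02 0 0" --pt "-0.19 -0.02 0 0" --pt "-0.19 -0.02 0 0"

```text
time: 46.75
ee_pos: [0.4202, 0.2331, 0.2539]
eef_rot: [0.999, 0.035, -0.0, -0.0]
ft_force: [-0.3, -0.6, 0.2]
width: 0.0303
```

```bash
python3 chk.py c2 2>/dev/null
```

```text
46.75 [0.42016826 0.23306695 0.25388808]
wrist 1402 [-0.1017 -0.1017 -0.1017 -0.1017 -0.1016] [0.0039 0.0043 0.0044 0.0044 0.0046] y [np.float64(0.0276), np.float64(0.0274), np.float64(nan)] z [np.float64(0.0603), np.float64(0.0604), np.float64(nan)]
side 675 [-0.0997 -0.0996 -0.0996 -0.0995 -0.0993] [0.0972 0.0982 0.0993 0.0996 0.101 ] y [np.float64(0.0332), np.float64(0.0334), np.float64(0.0302)] z [np.float64(0.0597), np.float64(0.0594), np.float64(0.06)]
top 446 [-0.0994 -0.0994 -0.0991 -0.0988 -0.0972] [0.0971 0.0973 0.0985 0.0989 0.0991] y [np.float64(0.027), np.float64(0.0273), np.float64(0.0291)] z [np.float64(0.0605), np.float64(0.0596), np.float64(0.0584)]
```

View pics/c2_side.png

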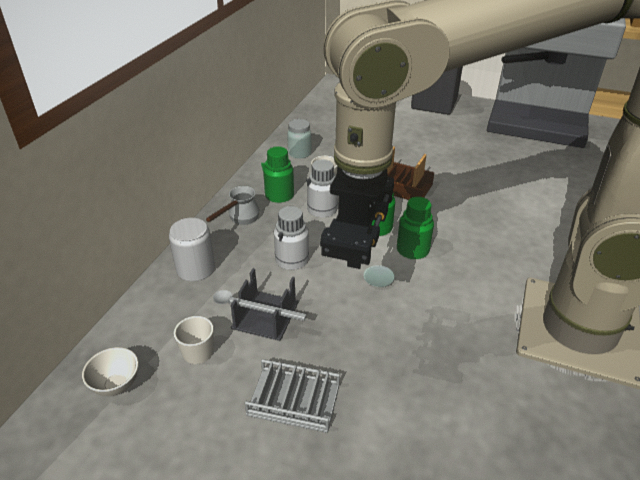

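View pics/c2_top.png

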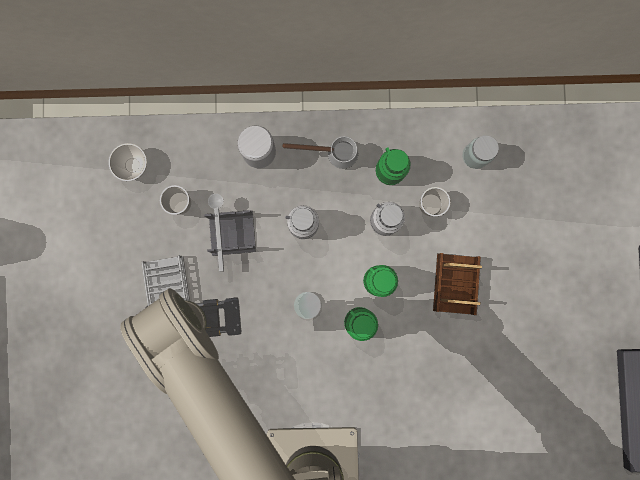

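The final pictures show the spoon across both notches, two coasters in the caddy at (460,265) and (462,302), the rack empty, both caps shut, and the cups and saucer in place. Handing in.

```bash
python3 -c "
from bench import r
print(r.close_job())"
```

```text
the job is handed in; nothing more can be done
None
```

The job is done and handed in after about 47 s of the 210 s allowed.

- **Tins:** I screwed both caps home first, each until the stop's torque rose to about 0.9 N m. Both cap tops measure 137 mm and the tabs meet the marks.
- **Coasters:** There were two. Both stand upright in the outer slots of the caddy, with tops at about 96 mm, which puts them on its floor. The drying rack is empty.
- **Spoon:** There was one. It lies level in the +30 mm notch of both uprights, with its top at about 60 mm and its ends about ±100 mm from the middle of the rest.
- **Cups and saucer:** They measure within about 1.5 mm of where they started, which is about the camera's accuracy.

**What went off plan:** After my first release the spoon had moved about 13 mm along its length; I don't know whether it was knocked or dragged on release. I gripped it again and centred it, and it had not moved in the last check about a second later.

**What disagreed:** The side camera places the spoon about 3–6 mm further across the notch than the top and wrist cameras do. It showed a smaller shift of the same sign on the rest itself, so I put this down to the camera. The heights show the handle down in both notches.

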